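# Sort salvaged parts into the dismantling cabinet's drawer

## Robot

A 7-joint arm with a two-finger parallel gripper is mounted at the origin on the work surface. World frame = base frame: x ahead of the robot, y to its left, z up, the work surface at z = 0. Lengths are in m, angles in rad, forces in N, time in s.
With the tool pointing down it reaches from about 0.35 to 0.9 m from the base axis. Payload 19.9 kg.
Tool frame: the origin (TCP) lies at the very end of the fingers, on their centre line; the grasp point (between the pads) lies 19 mm behind it; z points along the fingers, y is the line along which they close (so a half turn about z gives the same grasp; the last joint's range is limited). The gripper opens to 94 mm and grips with 3 to 60 N. Pads are 16 mm wide; open, the fingers measure 119 mm over their backs; the gripper's body (75 mm by 177 mm) begins 78 mm behind the grasp point.
Start: joints at [1.202, 0.417, -0.01, 1.614, 0.005, 1.111, -0.053], TCP at [0.201, -0.592, 0.205] pointing down, gripper open.
Joint ranges: [-2.81, 2.81], [-0.39, 2.02], [-1.27, 1.25], [0.06, 2.57], [-1.19, 4.33], [0.19, 2], [-2.82, 2.82]. Speed limits (rad/s): [1.89, 1.89, 2.39, 2.39, 3.01, 3.01, 3.01].

## Interface

Orientations are given as a 3x3 rotation matrix whose columns are the frame's x, y, z axes.
In Python, from cell import arm gives the robot as it stands. The module is installed in compiled form; this text tells all that it offers.
- The arm moves only by the tool apply_moves, never from a script. Its argument "steps" is a list of rows, each a list of 3 entries, a list of its own where there are three numbers: the turn, a rotation vector about the tool's x, y, z in degrees, then the shift along the tool's x, y, z in cm, then the opening, from 0 (shut) to 1 (fully open). In form: [[[rx, ry, rz], [tx, ty, tz], claw], ...]. A call has 1 to 8 rows; each row shifts and turns the commanded pose from where the row before left it, along the tool's axes as they then stand; what a row does not reach is not made up. A row lasts 1/10 s, in which the tool goes at most 50 mm and 8.59 degrees, less where a joint would pass 70% of its speed; a pose out of reach is approached as far as the arm can. A call with a gripper value outside its range is refused whole. The fingers move at their own pace and stop on an object; the grip force is fixed at half the most. Time passes only in rows, so rows that do not move let the fingers close. It gives the time, the measured TCP pose, the force, the opening and the grip force at its end, in the units of the state.
- arm.observe(): the state, without advancing time (a new reading comes with each control period).
- arm.snapshot(name): name is "scene" or "top"; returns (picture, depth): 400x640x3 uint8, red, green, blue; 400x640 float32, m along the optical axis (not along the pixel's ray), 0 where there is no reading.
- arm.camera_info(name): a dict with "fx", "fy", "cx", "cy" (pixels), "distortion" ([k1, k2, p1, p2, k3] as OpenCV has them; the pictures are not rectified), "view" (4x4, takes a point from world to camera coordinates). Camera axes: x right, y up, looking along -z (the intrinsics and any distortion apply to the point x, -y, -z); pixel columns grow to the right and rows downward; lengths in m; the calibration is good to about 2 mm. A picture is of the moment at which its call begins. camera_info takes no time and is no camera call.
- arm.finish_job(): hands the job in; it is judged then, once.
The state is a dict: "clock": time; "joint_positions": joint angles; "qd": joint speeds; "joint_torque": joint torques, N m; "eef_pos": TCP position; "tool_rot": TCP orientation; "wrist_force": force on the tool from outside, world axes, zero at the start; "ft_torque": the same for the moment, N m; "width": opening from 0.0 (shut) to 1.0 (fully open); "grip_force": force on a finger pad.
Only numpy, scipy, OpenCV 4.12 (cv2) and the standard library are available. Lean on these libraries where they do the work, as an engineer would, in place of code of your own. Each camera call takes 0.05 s, during which the arm holds its last target. There are 200 camera calls.

## Task

Pull the cabinet's drawer out by its red tab until it reaches its stop, and leave it fully open. Then sort the two heat sinks and the transformer from the bench into its two compartments, each with the part of its own kind that already lies there, every part on the drawer's floor and none on top of another; lower them in rather than dropping them from a height. Leave the mug, the fan and the roll of tape where they are.

Things in the scene. Friction and masses are not known exactly. Their poses are not given: they have to be found in the camera images.
- cabinet: fixed low grey steel cabinet with a blue top, 280 mm deep, 310 wide, 168 high; origin on the bench in the plane of the shut drawer's front, at mid-width. x points into the cabinet (away from the robot, turned up to 0.15 rad), y left, z up. Scrap fixed on its top starts 140 mm behind the origin and ends below 210 mm above the bench
- top_edge (a point): middle of the lower front edge of the cabinet's blue top (fixed): the top, 12 mm thick, stands out 28 mm beyond the shut drawer front over the whole width, its underside 156 mm above the bench, right above the pull tab; so the tab is taken with the tool leaning back towards the robot, 30 to 45 degrees from vertical. Axes as the cabinet's
- tray (a joint): travel of the drawer out of the cabinet along the cabinet's -x axis, m: 0 is shut, 0.170 is the end stop; it starts 0 to 0.015 open. It slides with light friction (1.5 N plus 10 N per m/s) and stays where it is left. The drawer holds two compartments side by side
- tray_origin (a point): point of the drawer, moves with it: on the drawer's floor, at the front's inner face, on the middle divider; 20 mm above the bench, axes as the cabinet's. Inside: x 0 to 235 mm, y -134.5 to 134.5; the divider at y = 0 is 6 mm thick. Walls (5 mm) and divider rise 36 mm above the floor; the green front is 12 mm thick, 284 wide, rises 60
- tray_left (a point): centre of the front end of the left compartment (69 mm to the left of tray_origin, same height and axes, moves with the drawer); the right one mirrors it. Each is 131 mm wide. With the drawer at its stop, the first 130 mm behind its front are open to the sky, the rest is under the cabinet's top
- tray_pull (a point): grip point of the red pull tab at mid-front of the drawer (moves with it): an upright plate 10 mm thick (y), standing out 46 mm from the front and 36 mm high (40 to 76 mm above the bench); this point is 30 mm out from the front, 58 mm above the bench; axes as the cabinet's
- sink_a: loose finned bare-aluminium heat sink, a 40 x 28 x 24 mm block (x, y, z), 50 to 100 g, hard, fins along x; origin at its centre, z up. Starts flat on the bench at any yaw, 12 mm centre height, left or right of the drawer
- sink_b: loose finned bare-aluminium heat sink, a 40 x 28 x 24 mm block (x, y, z), 50 to 100 g, hard, fins along x; origin at its centre, z up. Starts flat on the bench at any yaw, 12 mm centre height, left or right of the drawer (same as sink_a)
- trafo_a: loose small transformer, dark steel core with a copper winding and a yellow patch on top, a 40 x 28 x 28 mm block (x, y, z), 100 to 200 g, hard; origin at its centre, z up. Starts flat on the bench at any yaw, 14 mm centre height, left or right of the drawer
- sink_ref: loose heat sink like the others, 40 x 28 x 24 mm, that already lies alone in one of the drawer's two compartments, its centre 80 to 110 mm behind the drawer front's inner face when the drawer is open and within 20 mm of the compartment's middle: it shows which compartment is for heat sinks. Origin at its centre
- trafo_ref: loose transformer like the other, 40 x 28 x 28 mm, that already lies alone in the other compartment in the same way: it shows which compartment is for transformers. Origin at its centre
- mug: bystander: blue mug without handle, rim radius 36 mm, 85 mm high, upright on the bench; origin at the centre of its underside
- fan: bystander: square black computer fan 60 x 60 x 25 mm lying flat on the bench; origin at the centre of its underside
- tape: bystander: yellow roll of tape, 80 mm outer and 52 mm inner diameter, 30 mm high, lying flat on the bench; origin at the centre of its underside
There are look-alikes about, which are no part of the job. What is shaped like the trafo_a but purple is not meant. Leave any purple look-alike of the sink_b alone.

How it is judged:
By the outcome, as a careful person would: the job done as asked, in the order asked, and still so for the second after the job is handed in, with the robot touching nothing.
It also fails if it takes over 72 s, if anything falls off the work surface, if the arm or the gripper's body presses on something with over 40 N, if the wrist force passes 120 N, or if a joint passes its speed limit or range.

## Working session

There is one attempt and no reset: what is moved stays moved. The work goes in short steps, Python scripts to look and compute and a tool call to move; the robot and the scene stay as the last step left them, time stands still between calls to the robot, and variables do not carry over. Pictures are saved under pics/ and viewed, at most 10 in all, crops included, and the job is handed in when it is done.

Besides the shell and the picture viewer there is one more tool, called by a JSON object that holds its "name" and its "arguments". apply_moves: Moves the arm, as the interface text tells. Its arguments: {"type":"object","properties":{"steps":{"type":"array"}},"required":["steps"]}

```bash
mkdir -p pics
python3 - <<'E'
from cell import arm
import cv2,numpy as np
for n in("scene","top"):
    p,d=arm.snapshot(n); cv2.imwrite(f"pics/{n}0.png",p[:,:,::-1]); np.save(f"{n}0.npy",d)
    i=arm.camera_info(n); print(n,{k:(np.round(v,4).tolist() if k!="x" else v) for k,v in i.items()}, (d>0).mean())
s=arm.observe(); print({k:np.round(v,3).tolist() for k,v in s.items()})
E
```

```text
scene {'fx': 509.823, 'fy': 509.823, 'cx': 317.9323, 'cy': 205.1781, 'distortion': [0.0335, 0.0, 0.0, 0.0, 0.0], 'view': [[-0.0861, -0.9963, -0.0062, 0.0639], [0.9525, -0.0841, 0.2928, -0.5559], [-0.2922, 0.0192, 0.9562, -1.4694], [0.0, 0.0, 0.0, 1.0]]} 0.99613671875
top {'fx': 372.2864, 'fy': 372.2864, 'cx': 328.018, 'cy': 199.2492, 'distortion': [0.0039, 0.0, 0.0, 0.0, 0.0], 'view': [[0.0206, -0.9992, 0.0341, -0.0149], [0.9932, 0.0244, 0.1138, -0.5951], [-0.1146, 0.0315, 0.9929, -1.0055], [0.0, 0.0, 0.0, 1.0]]} 0.99590234375
{'clock': 0.1, 'joint_positions': [1.202, 0.418, -0.01, 1.614, 0.005, 1.111, -0.053], 'qd': [-0.002, 0.001, 0.001, -0.001, -0.0, -0.0, -0.0], 'joint_torque': [0.001, -85.258, 0.64, -42.669, -0.049, 0.016, 0.0], 'eef_pos': [0.201, -0.591, 0.205], 'tool_rot': [[0.947, 0.322, -0.0], [0.322, -0.947, 0.001], [-0.0, -0.001, -1.0]], 'wrist_force': [0.315, -0.505, 0.251], 'ft_torque': [-0.028, -0.017, 0.014], 'grip_force': 0.0, 'width': 1.0}
```

View pics/scene0.png

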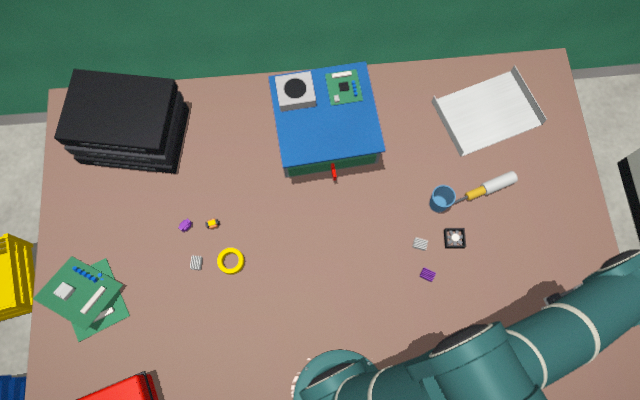

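View pics/top0.png

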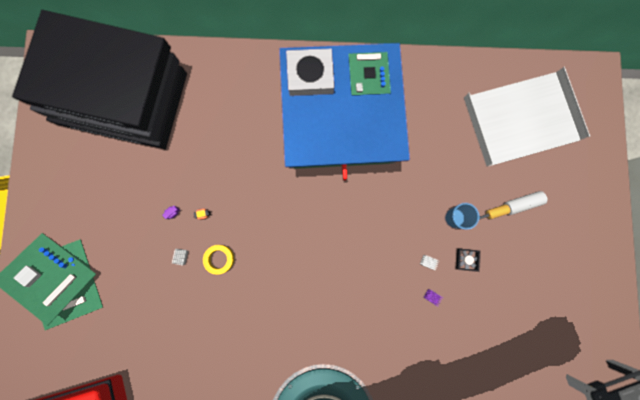

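The parts are at (scene pixels) sink (196,263), transformer (212,224) and sink (421,244). The purple look-alikes are at (186,225) and (427,275), and the tab is at (334,172). The tape lies right beside the left sink, and the fan beside the right one.

```bash
cat > h.py <<'E'
from cell import arm
import cv2,numpy as np
def cam(n):
    i=arm.camera_info(n); K=np.array([[i["fx"],0,i["cx"]],[0,i["fy"],i["cy"]],[0,0,1]])
    V=np.array(i["view"]); return K,np.array(i["distortion"]),V
def rays(n,px):
    K,D,V=cam(n); u=cv2.undistortPoints(np.float64(px).reshape(-1,1,2),K,D)[:,0]
    d=np.c_[u[:,0],-u[:,1],-np.ones(len(u))]@V[:3,:3]
    return -V[:3,:3].T@V[:3,3],d
def plane(n,px,z):
    o,d=rays(n,px); return o+d*((z-o[2])/d[:,2])[:,None]
def tri(pa,pb,a="scene",b="top"):
    o1,d1=rays(a,[pa]);o2,d2=rays(b,[pb]);d1=d1[0];d2=d2[0]
    t=np.linalg.lstsq(np.c_[d1,-d2],o2-o1,rcond=None)[0]
    p,q=o1+t[0]*d1,o2+t[1]*d2; return (p+q)/2,np.linalg.norm(p-q)
def cloud(n,d):
    h,w=d.shape; g=np.mgrid[0:h,0:w][::-1].reshape(2,-1).T
    o,r=rays(n,g); P=o+r*d.reshape(-1,1); P[d.reshape(-1)==0]=np.nan; return P.reshape(h,w,3)
def project(n,P):
    K,D,V=cam(n); c=np.atleast_2d(P)@V[:3,:3].T+V[:3,3]; c=c*[1,-1,-1]
    return cv2.projectPoints(c,np.zeros(3),np.zeros(3),K,D)[0][:,0]
def snap(n):
    p,d=arm.snapshot(n); return p,cloud(n,d)
E
python3 - <<'E'
from h import *
im={}
seeds={"scene":dict(sinkL=(196,263),trafo=(212,224),sinkR=(421,244),purpL=(186,225),purpR=(427,275),tape=(231,261),fan=(455,238),mug=(443,198)),
"top":dict(sinkL=(180,257),trafo=(202,214),sinkR=(430,263),purpL=(171,212),purpR=(433,297),tape=(218,260),fan=(468,260),mug=(465,216))}
cen={}
for n in seeds:
    p=cv2.imread(f"pics/{n}0.png");C=cloud(n,np.load(f"{n}0.npy"));im[n]=p
    z=C[...,2]; print(n,"bench z",np.nanmedian(z[150:330,250:400]))
    nl,lab=cv2.connectedComponents((z>0.008).astype(np.uint8))
    for k,(u,v) in seeds[n].items():
        w=lab[v-3:v+4,u-3:u+4].ravel();w=w[w>0]
        if not len(w): print(k,"none");continue
        m=lab==np.bincount(w).argmax(); q=C[m]; zt=np.percentile(q[:,2],85)
        t=q[abs(q[:,2]-zt)<.004]; r=cv2.minAreaRect(np.float32(t[:,:2]*1000))
        ys,xs=np.where(m&(abs(z-zt)<.004)); cen[n,k]=(xs.mean(),ys.mean())
        print(n,k,m.sum(),"ztop %.3f"%zt,np.round(r[0]),np.round(r[1]),round(r[2]),"px",np.round(cen[n,k],1))
    hsv=cv2.cvtColor(p,cv2.COLOR_BGR2HSV)
    b=cv2.inRange(hsv,(100,150,80),(115,255,255)); l=cv2.connectedComponentsWithStats(b)
    j=1+l[2][1:,4].argmax(); m=(l[1]==j); q=C[m]; q=q[abs(q[:,2]-.168)<.006]
    r=cv2.minAreaRect(np.float32(q[:,:2]*1000)); print("top",np.median(q[:,2]),r, np.round(cv2.boxPoints(r)).tolist())
    rd=cv2.inRange(hsv,(0,150,80),(6,255,255))|cv2.inRange(hsv,(174,150,80),(180,255,255)); rd[:,:250]=0;rd[:,420:]=0
    ys,xs=np.where(rd>0); q=C[rd>0]; print("tab",len(xs),xs.min(),xs.max(),ys.min(),ys.max(),np.round(np.nanpercentile(q,[2,50,98],axis=0),3).tolist())
    cen[n,"tab"]=(xs.mean(),ys.mean())
for k in list(seeds["top"])+["tab"]:
    if ("scene",k) in cen and ("top",k) in cen: print(k,[np.round(x,4) for x in tri(cen["scene",k],cen["top",k])])
a=[cv2.resize(im["scene"][200:290,160:280],None,fx=3.3,fy=3.3,interpolation=2),cv2.resize(im["scene"][200:290,390:510],None,fx=3.3,fy=3.3,interpolation=2)]
b=[cv2.resize(im["top"][195:285,140:260],None,fx=3.3,fy=3.3,interpolation=2),cv2.resize(im["top"][220:310,390:510],None,fx=3.3,fy=3.3,interpolation=2)]
cv2.imwrite("pics/crop0.png",np.vstack([np.hstack(a),np.hstack(b)]))
E
```

```text
scene bench z -8.055073089319187e-05
scene sinkL 136 ztop 0.026 [430. 404.] [29. 38.] 83 px [194.5 261.6]
scene trafo 112 ztop 0.030 [548. 351.] [23. 37.] 6 px [211.8 222.8]
scene sinkR 134 ztop 0.025 [ 427. -291.] [39. 27.] 69 px [420.7 243.5]
scene purpL 110 ztop 0.029 [548. 437.] [22. 35.] 32 px [184.3 224.5]
scene purpR 138 ztop 0.025 [ 331. -300.] [39. 28.] 59 px [427.8 273.7]
tape none
scene fan 336 ztop 0.027 [ 436. -400.] [61. 61.] 85 px [455.8 237.7]
scene mug 1070 ztop 0.069 [ 554. -369.] [59. 67.] 36 px [444.3 195.7]
top 0.1677256820672295 ((826.4240112304688, -30.653335571289062), (313.2041015625, 306.36688232421875), 4.3590803146362305) [[659.0, 110.0], [682.0, -195.0], [994.0, -171.0], [971.0, 134.0]]
tab 67 331 336 163 180 [[0.649, -0.054, -0.002], [0.673, -0.043, 0.074], [0.697, -0.036, 0.082]]
top bench z -0.00046654779825727744
top sinkL 182 ztop 0.024 [429. 406.] [29. 40.] 82 px [178.1 256.8]
top trafo 141 ztop 0.029 [548. 351.] [25. 39.] 2 px [200.3 213.4]
top sinkR 109 ztop 0.025 [ 426. -291.] [40. 28.] 67 px [430.1 262.4]
top purpL 151 ztop 0.029 [549. 436.] [23
[... 312 characters left out ...]
6115722656, 305.68310546875), 4.6381754875183105) [[658.0, 109.0], [682.0, -196.0], [989.0, -171.0], [965.0, 134.0]]
tab 72 342 347 165 179 [[0.648, -0.056, -0.001], [0.67, -0.042, 0.074], [0.689, -0.038, 0.078]]
sinkL [array([0.429 , 0.4039, 0.0295]), np.float64(0.0022)]
trafo [array([0.5475, 0.3494, 0.0308]), np.float64(0.0008)]
sinkR [array([ 0.4263, -0.291 ,  0.0234]), np.float64(0.001)]
purpL [array([0.5503, 0.4354, 0.0282]), np.float64(0.0006)]
purpR [array([ 0.3311, -0.2981,  0.0296]), np.float64(0.0008)]
fan [array([ 0.4352, -0.4018,  0.0237]), np.float64(0.0002)]
mug [array([ 0.5535, -0.3697,  0.0907]), np.float64(0.0004)]
tab [array([ 0.6656, -0.042 ,  0.0821]), np.float64(0.0003)]
```

View pics/crop0.png

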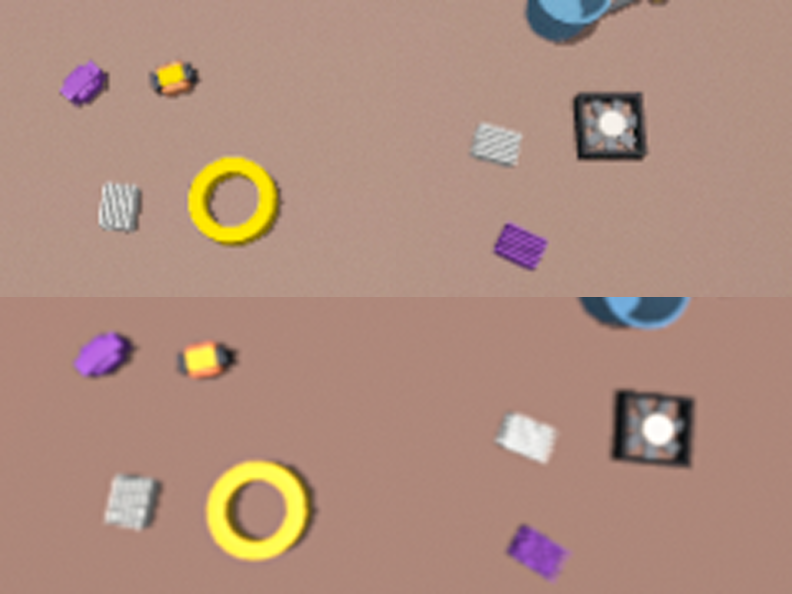

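The crop shows the left sink with its fins almost along world x and about 30 mm clear of the tape. The transformer's long axis lies along y, and the right sink is tilted by about 68°. Triangulated heights match the text (about 0.024 for the sinks, 0.029 for the transformer and 0.168 for the cabinet top). The cabinet is turned +4.4° and the tab centre is at about (0.666, -0.042). I'll move to the pre-grasp pose.

{"name": "apply_moves", "arguments": {"steps": [[[0,0,7.2],[0,0,0],1],[[0,0,7.2],[0,0,0],0.6],[[0,0,0],[2.91,-3.41,0],0.6],[[0,0,0],[2.91,-3.41,0],0.6],[[0,0,0],[2.91,-3.41,0],0.6],[[0,0,0],[2.91,-3.41,0],0.6],[[0,0,0],[2.91,-3.41,0],0.6],[[0,0,0],[2.91,-3.41,0],0.6]]}}

```text
clock: 0.9
eef_pos: [0.3603, -0.3726, 0.2053]
tool_rot: [[0.997, 0.076, -0.0], [0.076, -0.997, 0.0], [-0.0, -0.0, -1.0]]
wrist_force: [0.5, -0.2, 0.1]
width: 0.6
grip_force: 0.0
```

{"name": "apply_moves", "arguments": {"steps": [[[0,0,0],[2.91,-3.41,0],0.6],[[0,0,0],[2.91,-3.41,0],0.6],[[0,0,0],[2.91,-3.41,0],0.6],[[0,0,0],[2.91,-3.41,0],0.6],[[0,0,0],[2.91,-3.41,0],0.6],[[0,0,0],[2.91,-3.41,0],0.6],[[0,0,0],[2.91,-3.41,0],0.6],[[0,0,0],[2.91,-3.41,0],0.6]]}}

```text
clock: 1.7
eef_pos: [0.5716, -0.083, 0.2053]
tool_rot: [[0.997, 0.076, -0.0], [0.076, -0.997, 0.0], [-0.0, -0.0, -1.0]]
wrist_force: [0.6, -1.1, -0.4]
width: 0.605
grip_force: 0.0
```

{"name": "apply_moves", "arguments": {"steps": [[[0,0,0],[2.91,-3.41,0],0.6],[[0,8,0],[0,0,0],0.6],[[0,8,0],[0,0,0],0.6],[[0,8,0],[0,0,0],0.6],[[0,8,0],[0,0,0],0.6],[[0,8,0],[0,0,0],0.6],[[0,0,0],[0,0,0],0.6]]}}

```text
clock: 2.4
eef_pos: [0.5943, -0.0423, 0.2003]
tool_rot: [[0.838, 0.09, 0.539], [0.068, -0.996, 0.062], [0.542, -0.015, -0.84]]
wrist_force: [0.5, 0.6, -0.1]
width: 0.6
grip_force: 0.0
```

```bash
cat >> h.py <<'E'
from scipy.spatial.transform import Rotation as Ro
YC=np.radians(4.4); XC=np.array([np.cos(YC),np.sin(YC),0]); YV=np.array([-np.sin(YC),np.cos(YC),0]); OC=np.array([.698,-.040,0])
def toolR(yaw,tilt=0):
    c,s=np.cos(yaw),np.sin(yaw); R=np.array([[c,s,0],[s,-c,0],[0,0,-1.]]); return R@Ro.from_euler("y",tilt,degrees=True).as_matrix()
def delta(P,R):
    s=arm.observe(); R0=np.array(s["tool_rot"]); p=np.array(s["eef_pos"])
    print("turn",np.round(Ro.from_matrix(R0.T@R).as_rotvec(degrees=True),2),"then shift cm",np.round(R.T@(P-p)*100,2),
      "| shift-first cm",np.round(R0.T@(P-p)*100,2))
E
python3 - <<'E'
from h import *
s=arm.observe(); print(np.round(s["joint_positions"],3),np.round(s["qd"],3),np.round(s["eef_pos"],4))
for t in (33,40):
    R=toolR(YC,t); G=OC-.034*XC; G[2]=.058; T=G+.019*R[:,2]; print(t,T); delta(T-.09*R[:,2],R)
E
```

```text
[ 0.291  0.132 -0.229  2.15  -0.237  0.307 -1.206] [ 0.038  0.023 -0.121 -0.074  0.21   0.053 -0.206] [ 0.5943 -0.0423  0.2003]
33 [ 0.67441785 -0.04181455  0.04206526]
turn [-1.15  0.18  0.2 ] then shift cm [-1.92  0.57  8.62] | shift-first cm [-1.9   0.73  8.62]
40 [ 0.67627718 -0.04167148  0.04344516]
turn [-1.16  7.18  0.13] then shift cm [-3.82  0.57  8.27] | shift-first cm [-2.76  0.73  8.67]
```

{"name": "apply_moves", "arguments": {"steps": [[[-1.15,0.2,0.2],[0,0,0],0.6],[[0,0,0],[-1.9,0.6,0],0.6],[[0,0,0],[0,0,4.3],0.6],[[0,0,0],[0,0,4.3],0.6],[[0,0,0],[0,0,0],0.6]]}}

```text
clock: 2.9
eef_pos: [0.6084, -0.0417, 0.1404]
tool_rot: [[0.844, 0.084, 0.53], [0.062, -0.996, 0.058], [0.533, -0.016, -0.846]]
wrist_force: [1.2, -0.3, 0.9]
width: 0.603
grip_force: 0.0
```

Run:
```python
from h import *
s=arm.observe(); print(np.round(s["joint_positions"],3),np.round(s["eef_pos"],4),np.round(s["tool_rot"],3).tolist())
for t in (33,37):
    R=toolR(YC,t); G=OC-.034*XC; G[2]=.058; T=G+.019*R[:,2]; print(t,T); delta(T,R)
```

```text
[ 0.083  0.25  -0.014  2.169 -0.503  0.191 -0.952] [ 0.6084 -0.0417  0.1404] [[0.844, 0.084, 0.53], [0.062, -0.996, 0.058], [0.533, -0.016, -0.846]]
33 [ 0.67441785 -0.04181455  0.04206526]
turn [-0.98  0.79 -0.16] then shift cm [ 0.17  0.52 11.84] | shift-first cm [ 0.33  0.72 11.82]
37 [ 0.67550099 -0.0417312   0.04282593]
turn [-0.98  4.79 -0.2 ] then shift cm [-0.53  0.52 11.82] | shift-first cm [ 0.46  0.72 11.81]
```

{"name": "apply_moves", "arguments": {"steps": [[[-1,0,0],[0,0,0],0.6],[[0,0,0],[0.2,0.5,3],0.6],[[0,0,0],[0,0,3],0.6],[[0,0,0],[0,0,0],0.6]]}}

```text
clock: 3.3
eef_pos: [0.6252, -0.0407, 0.1121]
tool_rot: [[0.847, 0.077, 0.526], [0.059, -0.997, 0.05], [0.529, -0.011, -0.849]]
wrist_force: [0.3, 0.1, -0.7]
width: 0.599
grip_force: 0.0
```

Run:
```python
from h import *
s=arm.observe(); print(np.round(s["joint_positions"],3),np.round(s["eef_pos"],4),np.round(s["tool_rot"],3).tolist())
for t in (33,):
    R=toolR(YC,t); G=OC-.034*XC; G[2]=.058; T=G+.019*R[:,2]; print(t,T); delta(T,R)
```

```text
[-0.157  0.334  0.25   2.153 -0.985  0.193 -0.511] [ 0.6252 -0.0407  0.1121] [[0.847, 0.077, 0.526], [0.059, -0.997, 0.05], [0.529, -0.011, -0.849]]
33 [ 0.67441785 -0.04181455  0.04206526]
turn [-0.52  1.08 -0.34] then shift cm [0.29 0.49 8.54] | shift-first cm [0.46 0.57 8.53]
```

```bash
cat > kin.py <<'E'
import numpy as np, itertools
from scipy.optimize import least_squares
from scipy.spatial.transform import Rotation as Ro
Q=np.array([[1.202,.418,-.01,1.614,.005,1.111,-.053],[.291,.132,-.229,2.15,-.237,.307,-1.206],[.083,.25,-.014,2.169,-.503,.191,-.952],[-.157,.334,.25,2.153,-.985,.193,-.511]])
P=np.array([[.201,-.591,.205],[.5943,-.0423,.2003],[.6084,-.0417,.1404],[.6252,-.0407,.1121]])
Z=np.array([[0,.001,-1],[.539,.062,-.84],[.53,.058,-.846],[.526,.05,-.849]])
def fk(q,p,s):
    h,a,b,c,j1=p[:5]
    R=Ro.from_euler("z",s[0]*q[0]+j1);x=np.array([0,0,h])
    R=R*Ro.from_euler("y",q[1])*Ro.from_euler("z",s[1]*q[2]); x=x+R.apply([p[5],0,a])
    R=R*Ro.from_euler("y",q[3])*Ro.from_euler("z",s[2]*q[4]); x=x+R.apply([p[6],0,b])
    R=R*Ro.from_euler("y",q[5]); x=x+R.apply([p[7],0,c]); R=R*Ro.from_euler("z",s[3]*q[6]+p[8]); return x,R
if __name__=="__main__":
    for s in itertools.product([1,-1],repeat=4):
        f=lambda p:np.concatenate([np.r_[(fk(q,p,s)[0]-P[i])*10,fk(q,p,s)[1].as_matrix()[:,2]-Z[i]] for i,q in enumerate(Q)]+[p[5:]*.001])
        r=least_squares(f,[.35,.4,.4,.3,0,0,0,0,0]); print(s,round(r.cost,5),np.round(r.x,4).tolist())
E
python3 kin.py | sort -k5 | awk '{print}' | sort -t')' -k2 -n | head -4
```

```text
(-1, -1, -1, -1) 0.00111 [0.2606, 0.5323, 0.469, 0.3422, -0.0481, -0.015, -0.0031, -0.001, 0.0002]
(-1, -1, -1, 1) 0.00111 [0.2606, 0.5323, 0.469, 0.3422, -0.0481, -0.015, -0.0031, -0.001, -0.0]
(-1, -1, 1, -1) 0.12902 [0.1609, 0.6325, 0.4843, 0.4247, -0.0207, -0.1686, -0.0423, -0.07, 0.002]
(-1, -1, 1, 1) 0.12902 [0.1609, 0.6325, 0.4843, 0.4247, -0.0207, -0.1686, -0.0423, -0.07, 0.0013]
```

```bash
cat > ik.py <<'E'
from kin import *
p=[.2606,.5323,.469,.3422,-.0481,-.015,-.0031,-.001,0];S=(-1,-1,-1,-1)
lo=np.array([-2.81,-.39,-1.27,.06,-1.19,.19,-2.82]);hi=np.array([2.81,2.02,1.25,2.57,4.33,2,2.82])
from h import toolR,YC
def ik(T,R,j3,q0):
    def f(q6):
        q=np.insert(q6,2,j3); x,r=fk(q,p,S); return np.r_[(x-T)*5,(Ro.from_matrix(R).inv()*r).as_rotvec()]
    l=np.delete(lo,2);h=np.delete(hi,2)
    r=least_squares(f,np.clip(np.delete(q0,2),l+1e-3,h-1e-3),bounds=(l,h)); return np.insert(r.x,2,j3),r.cost
E
cat > t.py <<'E'
from ik import *
import sys
for name,T,t in (("tab33",[.6744,-.0418,.0421],33),("tab30",[.6735,-.042,.042],30),("tab40",[.676,-.0417,.043],40),("tab45",[.677,-.0417,.045],45),("out0",[.50,-.056,.04],0),("out33",[.505,-.056,.042],33),("now",[.6252,-.0407,.1121],33),("hi33",[.597,-.048,.2],33)):
  for flip in (0,np.pi):
    R=toolR(YC+flip,t if not flip else -t)
    for j5 in (0.,1.57,3.14):
      for j3 in (-1.,-.6,-.3,0,.3,.6,1.):
        q,c=ik(np.array(T),R,j3,np.array([.1,.5,j3,1.9,j5,.5,.0 if j5<1 else -1.]))
        if c<1e-5: print(name,int(flip>0),j5,j3,np.round(q,2).tolist())
E
python3 t.py
```

```text
tab33 0 0.0 -1.0 [0.81, 0.78, -1.0, 2.08, 1.73, 0.47, 1.84]
tab33 0 0.0 -0.6 [0.54, 0.6, -0.6, 2.08, 1.73, 0.19, 1.71]
tab33 0 1.57 -1.0 [0.81, 0.78, -1.0, 2.08, 1.73, 0.47, 1.84]
tab33 0 1.57 -0.6 [0.54, 0.6, -0.6, 2.08, 1.73, 0.19, 1.71]
tab33 0 3.14 -1.0 [0.81, 0.78, -1.0, 2.08, 1.73, 0.47, 1.84]
tab33 0 3.14 -0.6 [0.54, 0.6, -0.6, 2.08, 1.73, 0.19, 1.71]
tab33 1 0.0 -1.0 [0.81, 0.78, -1.0, 2.08, 1.73, 0.47, -1.3]
tab33 1 0.0 -0.6 [0.54, 0.6, -0.6, 2.08, 1.73, 0.19, -1.43]
tab33 1 1.57 -1.0 [0.81, 0.78, -1.0, 2.08, 1.73, 0.47, -1.3]
tab33 1 1.57 -0.6 [0.54, 0.6, -0.6, 2.08, 1.73, 0.19, -1.43]
tab33 1 3.14 -1.0 [0.81, 0.78, -1.0, 2.08, 1.73, 0.47, -1.3]
tab33 1 3.14 -0.6 [0.54, 0.6, -0.6, 2.08, 1.73, 0.19, -1.43]
tab30 0 0.0 -1.0 [0.8, 0.77, -1.0, 2.05, 1.56, 0.49, 2.0]
tab30 0 0.0 -0.6 [0.53, 0.6, -0.6, 2.05, 1.33, 0.21, 2.1]
tab30 0 1.57 -1.0 [0.8, 0.77, -1.0, 2.05, 1.56, 0.49, 2.0]
tab30 0 1.57 -0.6 [0.53, 0.6, -0.6, 2.05, 1.33, 0.21, 2.1]
tab30 0 3.14 -1.0 [0.8, 0.77, -1.0, 2.05, 1.56, 0.49, 2.0]
tab30 0 3.14 -0.6 [0.53, 0.6, -0.6, 2.05, 1.33, 0.21, 2.1]
tab30 1 0.0 -1.0 [0.8, 
[... 7371 characters left out ...]
 -0.3 [0.37, 0.14, -0.3, 2.14, -0.25, 0.31, 0.43]
hi33 1 1.57 0 [0.1, 0.14, 0.0, 2.14, -0.39, 0.32, 0.56]
hi33 1 1.57 0.3 [-0.18, 0.14, 0.3, 2.14, -0.53, 0.34, 0.69]
hi33 1 1.57 0.6 [-0.45, 0.16, 0.6, 2.14, -0.66, 0.37, 0.81]
hi33 1 1.57 1.0 [-0.79, 0.23, 1.0, 2.14, -0.89, 0.45, 1.0]
hi33 1 3.14 -1.0 [0.99, 0.23, -1.0, 2.14, 0.32, 0.31, -0.1]
hi33 1 3.14 -0.6 [0.65, 0.16, -0.6, 2.14, -0.07, 0.3, 0.26]
hi33 1 3.14 -0.3 [0.37, 0.14, -0.3, 2.14, -0.25, 0.31, 0.43]
hi33 1 3.14 0 [0.1, 0.14, 0.0, 2.14, -0.39, 0.32, 0.56]
hi33 1 3.14 0.3 [-0.18, 0.14, 0.3, 2.14, -0.53, 0.34, 0.69]
hi33 1 3.14 0.6 [-0.45, 0.16, 0.6, 2.14, -0.66, 0.37, 0.81]
hi33 1 3.14 1.0 [-0.79, 0.23, 1.0, 2.14, -0.89, 0.45, 1.0]
```

```bash
cat > sim.py <<'E'
from ik import *
p[8]=np.pi
def pose(T,tilt,lat,yaw=YC): return np.array(T),toolR(yaw,tilt)@Ro.from_euler("x",-lat,degrees=True).as_matrix()
def step(q,T,R,n=15):
    for _ in range(n):
        def e(q): x,r=fk(q,p,S); return np.r_[T-x,(Ro.from_matrix(R)*r.inv()).as_rotvec()*.3]
        e0=e(q); J=np.array([(e(q+d)-e0)/1e-5 for d in np.eye(7)*1e-5]).T
        q=np.clip(q-J.T@np.linalg.solve(J@J.T+1e-5*np.eye(6),e0),lo+.002,hi-.002)
    return q,np.linalg.norm(e(q))
def run(q,wps,show=1):
    x,r=fk(q,p,S); cur=(x,r.as_matrix())
    from scipy.spatial.transform import Slerp
    for w in wps:
        T,R=pose(*w); dR=(Ro.from_matrix(cur[1]).inv()*Ro.from_matrix(R))
        n=max(1,int(np.ceil(max(np.linalg.norm(T-cur[0])/.045,np.degrees(dR.magnitude())/8)))); m=9;jmin=9
        for k in range(1,n+1):
            q0=q; q,er=step(q,cur[0]+(T-cur[0])*k/n,(Ro.from_matrix(cur[1])*Ro.from_rotvec(dR.as_rotvec()*k/n)).as_matrix()); jmin=min(jmin,q[5])
        cur=(T,R)
        if show: print(w,n,"minj6 %.2f err %.4f"%(jmin,er),np.round(q,2).tolist())
    return q
E
cat > t2.py <<'E'
from sim import *
q=np.array([-.157,.334,.25,2.153,-.985,.193,-.511])
x,r=fk(q,p,S);print(x,np.round(r.as_matrix(),2).tolist())
for lat in (40,55):
  for hx,hz in((.55,.22),(.5,.2),(.6,.15)):
    print(lat,hx,hz); run(q,[([.56,-.045,.2],33,0),([hx,-.045,hz],10,0),([hx,-.045,hz],10,lat),([hx,-.045,hz],50,lat),([hx,-.045,hz],55,15),([.613,-.0466,.109],45,0),([.677,-.0417,.0446],45,0),([.507,-.0548,.0446],45,0)])
E
python3 t2.py
```

```text
[ 0.62481939 -0.0406522   0.11139804] [[0.03, -0.85, 0.53], [-1.0, -0.02, 0.02], [-0.01, -0.53, -0.85]]
40 0.55 0.22
([0.56, -0.045, 0.2], 33, 0) 12 minj6 0.20 err 0.0000 [0.01, 0.07, 0.1, 2.22, -0.44, 0.32, 0.61]
([0.55, -0.045, 0.22], 10, 0) 3 minj6 0.51 err 0.0000 [-0.09, 0.19, 0.16, 1.9, -0.08, 0.88, 0.24]
([0.55, -0.045, 0.22], 10, 40) 6 minj6 0.86 err 0.0000 [-0.57, 0.32, 0.23, 1.94, 0.76, 1.06, -0.73]
([0.55, -0.045, 0.22], 50, 40) 6 minj6 0.83 err 0.0000 [-0.79, 0.25, 0.34, 2.32, 1.55, 0.85, -1.96]
([0.55, -0.045, 0.22], 55, 15) 4 minj6 0.41 err 0.0000 [-0.55, 0.04, 0.44, 2.49, 2.5, 0.41, -2.55]
([0.613, -0.0466, 0.109], 45, 0) 3 minj6 0.28 err 0.0000 [0.62, 0.39, -0.58, 2.32, 3.11, 0.28, -2.82]
([0.677, -0.0417, 0.0446], 45, 0) 3 minj6 0.32 err 0.0000 [0.46, 0.6, -0.45, 2.2, 3.04, 0.38, -2.73]
([0.507, -0.0548, 0.0446], 45, 0) 4 minj6 0.43 err 0.0000 [0.69, 0.49, -0.55, 2.56, 3.22, 0.58, -2.81]
40 0.5 0.2
([0.56, -0.045, 0.2], 33, 0) 12 minj6 0.20 err 0.0000 [0.01, 0.07, 0.1, 2.22, -0.44, 0.32, 0.61]
([0.5, -0.045, 0.2], 10, 0) 3 minj6 0.49 err 0.0000 [-0.09, 0.12, 0.17, 2.0
[... 3154 characters left out ...]

([0.6, -0.045, 0.15], 10, 0) 3 minj6 0.46 err 0.0000 [-0.08, 0.35, 0.16, 1.87, -0.12, 0.76, 0.27]
([0.6, -0.045, 0.15], 10, 55) 7 minj6 0.73 err 0.0000 [-0.87, 0.69, 0.59, 1.85, 0.74, 0.99, -0.84]
([0.6, -0.045, 0.15], 50, 55) 6 minj6 0.59 err 0.0000 [-1.23, 0.86, 0.95, 2.12, 1.1, 0.59, -1.88]
([0.6, -0.045, 0.15], 55, 15) 6 minj6 0.19 err 0.0076 [-0.27, 0.31, 0.18, 2.44, 2.75, 0.59, -2.82]
([0.613, -0.0466, 0.109], 45, 0) 3 minj6 0.28 err 0.0000 [0.62, 0.39, -0.58, 2.32, 3.11, 0.28, -2.82]
([0.677, -0.0417, 0.0446], 45, 0) 3 minj6 0.32 err 0.0000 [0.46, 0.6, -0.45, 2.2, 3.04, 0.38, -2.73]
([0.507, -0.0548, 0.0446], 45, 0) 4 minj6 0.43 err 0.0000 [0.69, 0.49, -0.55, 2.56, 3.22, 0.58, -2.81]
```

```bash
cat > fit.py <<'E'
from kin import *
Rm=[Ro.from_matrix(m) for m in ([[.947,.322,0],[.322,-.947,.001],[0,-.001,-1]],[[.838,.09,.539],[.068,-.996,.062],[.542,-.015,-.84]],[[.844,.084,.53],[.062,-.996,.058],[.533,-.016,-.846]],[[.847,.077,.526],[.059,-.997,.05],[.529,-.011,-.849]])]
for s in ((-1,-1,-1,-1),(-1,-1,-1,1)):
  for o in (1.57,-1.57):
    def f(p): return np.concatenate([np.r_[(fk(q,p,s)[0]-P[i])*5,(Rm[i].inv()*fk(q,p,s)[1]).as_rotvec()] for i,q in enumerate(Q)]+[p[5:8]*.003,[p[4]*.01]])
    r=least_squares(f,[.26,.53,.47,.34,0,0,0,0,o]);print(s,r.cost,np.round(r.x,4).tolist()); print(np.round(f(r.x),3)[:24].reshape(4,6))
E
python3 fit.py
```

```text
(-1, -1, -1, -1) 0.0010206915403541687 [0.2548, 0.5346, 0.4667, 0.3415, -0.0458, -0.015, -0.0053, -0.0012, 1.5301]
[[ 0.007  0.002 -0.     0.    -0.001  0.006]
 [-0.002  0.007  0.002 -0.025 -0.    -0.003]
 [ 0.004 -0.     0.003 -0.025  0.    -0.002]
 [-0.002 -0.001 -0.005 -0.025  0.001 -0.001]]
(-1, -1, -1, -1) 0.0010206915403541761 [0.2548, 0.5346, 0.4667, 0.3415, -0.0458, -0.015, -0.0053, -0.0012, 1.5301]
[[ 0.007  0.002 -0.     0.    -0.001  0.006]
 [-0.002  0.007  0.002 -0.025 -0.    -0.003]
 [ 0.004 -0.     0.003 -0.025  0.    -0.002]
 [-0.002 -0.001 -0.005 -0.025  0.001 -0.001]]
(-1, -1, -1, 1) 1.5549498172927945 [0.2187, 0.5491, 0.4524, 0.3376, -0.0315, -0.0151, -0.0191, -0.0023, 2.9038]
[[ 4.900e-02  1.600e-02 -1.000e-03 -0.000e+00 -1.000e-03  1.259e+00]
 [-1.000e-02  2.600e-02  1.000e-02 -1.500e-02 -9.000e-03 -1.053e+00]
 [ 1.200e-02  4.000e-03  5.000e-03 -1.700e-02 -5.000e-03 -5.450e-01]
 [-4.000e-03 -7.000e-03 -1.500e-02 -1.700e-02  4.000e-03  3.380e-01]]
(-1, -1, -1, 1) 1.554949817290865 [0.2187, 0.5491, 0.4524, 0.3376, -0.0315, -0.0151, -0.0191, -0.0023, -3.3794]
[[ 4.900e-02  1.600e-02 -1.000e-03 -0.000e+00 -1.000e-03  1.259e+00]
 [-1.000e-02  2.600e-02  1.000e-02 -1.500e-02 -9.000e-03 -1.053e+00]
 [ 1.200e-02  4.000e-03  5.000e-03 -1.700e-02 -5.000e-03 -5.450e-01]
 [-4.000e-03 -7.000e-03 -1.500e-02 -1.700e-02  4.000e-03  3.380e-01]]
```

```bash
sed -i 's/^p=.*;S/p=[.2548,.5346,.4667,.3415,-.0458,-.015,-.0053,-.0012,1.5301];S/' ik.py; sed -i '/^p\[8\]/d' sim.py
cat > t2.py <<'E'
from sim import *
q=np.array([-.157,.334,.25,2.153,-.985,.193,-.511])
for lat in (40,-40):
  for hx,hz in((.55,.22),):
    print(lat,hx,hz); a=run(q,[([.56,-.045,.2],33,0),([hx,-.045,hz],10,0),([hx,-.045,hz],10,lat),([hx,-.045,hz],50,lat),([hx,-.045,hz],55,15),([.613,-.0466,.109],45,0),([.677,-.0417,.0446],45,0)])
    b=run(a,[([.507,-.0548,.0446],45,0),([.443,-.06,.109],45,0),([.443,-.06,.2],45,40),([.443,-.06,.2],0,40),([.443,-.06,.2],0,0)])
    print("alt");b=run(a,[([.614,-.047,.0446],45,0),([.58,-.05,.0446],30,0),([.507,-.0548,.0446],10,0),([.507,-.06,.15],0,0)])
E
python3 t2.py
```

```text
40 0.55 0.22
([0.56, -0.045, 0.2], 33, 0) 3 minj6 0.25 err 0.0000 [-0.43, 0.08, 0.57, 2.22, -0.55, 0.34, -0.89]
([0.55, -0.045, 0.22], 10, 0) 3 minj6 0.53 err 0.0000 [-0.5, 0.23, 0.65, 1.9, -0.23, 0.9, -1.24]
([0.55, -0.045, 0.22], 10, 40) 6 minj6 0.84 err 0.0000 [-1.04, 0.42, 0.85, 1.94, 0.51, 0.92, -2.12]
([0.55, -0.045, 0.22], 50, 40) 6 minj6 0.19 err 0.1836 [-1.63, 0.81, 1.25, 2.38, 0.75, 0.19, -2.82]
([0.55, -0.045, 0.22], 55, 15) 4 minj6 0.19 err 0.3685 [0.64, 0.05, -0.77, 2.48, 2.41, 0.44, -2.82]
([0.613, -0.0466, 0.109], 45, 0) 3 minj6 0.56 err 0.1484 [1.2, 0.94, -1.27, 2.33, 2.03, 0.73, -2.82]
([0.677, -0.0417, 0.0446], 45, 0) 3 minj6 0.82 err 0.1247 [1.06, 1.25, -1.27, 2.21, 2.19, 0.93, -2.82]
([0.507, -0.0548, 0.0446], 45, 0) 4 minj6 0.97 err 0.1752 [1.33, 1.24, -1.27, 2.57, 2.22, 1.0, -2.82]
([0.443, -0.06, 0.109], 45, 0) 3 minj6 0.52 err 0.2312 [1.73, 0.75, -1.27, 2.57, 2.1, 0.52, -2.82]
([0.443, -0.06, 0.2], 45, 40) 6 minj6 0.19 err 1.0078 [-2.81, -0.39, 1.25, 2.57, 4.33, 0.19, -2.82]
([0.443, -0.06, 0.2], 0, 40) 6 minj6 0.19 err 1.2037 [-2.81, -0.39, 0.29, 2.16, 4.33, 
[... 1435 characters left out ...]
[0.443, -0.06, 0.2], 45, 40) 6 minj6 0.19 err 0.5003 [2.81, 2.02, -1.27, 2.57, -1.19, 0.19, 2.82]
([0.443, -0.06, 0.2], 0, 40) 6 minj6 0.19 err 0.5982 [2.81, 2.02, -1.27, 2.57, -1.19, 0.19, 2.82]
([0.443, -0.06, 0.2], 0, 0) 5 minj6 0.19 err 0.7068 [2.81, 2.02, -1.27, 2.57, -1.19, 0.19, 2.82]
alt
([0.614, -0.047, 0.0446], 45, 0) 12 minj6 0.19 err 0.6910 [2.81, 2.02, -1.27, 2.57, -1.19, 0.19, 2.82]
([0.58, -0.05, 0.0446], 30, 0) 2 minj6 0.19 err 0.7048 [2.81, 2.02, -1.27, 2.57, -1.19, 0.19, 2.82]
([0.507, -0.0548, 0.0446], 10, 0) 3 minj6 0.19 err 0.7263 [2.81, 2.02, -1.27, 2.57, -1.19, 0.19, 2.82]
([0.507, -0.06, 0.15], 0, 0) 3 minj6 0.19 err 0.7306 [2.81, 2.02, -1.27, 2.57, -1.19, 0.19, 2.82]
```

```bash
cat > t3.py <<'E'
from sim import *
F=YC+np.pi
q=np.array([-.157,.334,.25,2.153,-.985,.193,-.511])
hx,hz=.55,.22
for j3 in (None,.3):
    q1=run(q,[([.56,-.045,.2],33,0),([hx,-.045,hz],0,0),([hx,-.045,hz],0,0,YC+1.57),([hx,-.045,hz],0,0,F)])
    if j3: q1[[0,2]]=[-.18,.3]; q1,_=step(q1,*pose([hx,-.045,hz],0,0,F),n=30); print(np.round(q1,2))
    for lat in (-40,):
        a=run(q1,[([hx,-.045,hz],0,lat,F),([hx,-.045,hz],-50,lat,F),([hx,-.045,hz],-55,-15,F),([.613,-.0466,.109],-45,0,F),([.677,-.0417,.0446],-45,0,F)])
        b=run(a,[([.507,-.0548,.0446],-45,0,F),([.443,-.06,.109],-45,0,F),([.443,-.06,.2],-45,-40,F),([.443,-.06,.2],0,-40,F),([.443,-.06,.2],0,0,F)])
        print("alt");b=run(a,[([.614,-.047,.0446],-45,0,F),([.58,-.05,.0446],-30,0,F),([.507,-.0548,.0446],-10,0,F),([.507,-.06,.15],0,0,F)])
E
python3 t3.py
```

```text
([0.56, -0.045, 0.2], 33, 0) 3 minj6 0.25 err 0.0000 [-0.43, 0.08, 0.57, 2.22, -0.55, 0.34, -0.89]
([0.55, -0.045, 0.22], 0, 0) 5 minj6 0.50 err 0.0000 [-0.47, 0.33, 0.65, 1.77, -0.22, 1.11, -1.24]
([0.55, -0.045, 0.22], 0, 0, np.float64(1.6467944870877507)) 12 minj6 1.10 err 0.0000 [-0.25, 0.3, 0.35, 1.77, -0.11, 1.1, 0.22]
([0.55, -0.045, 0.22], 0, 0, np.float64(3.2183871406775437)) 12 minj6 1.09 err 0.0000 [-0.04, 0.28, 0.09, 1.77, -0.03, 1.09, 1.72]
([0.55, -0.045, 0.22], 0, -40, np.float64(3.2183871406775437)) 5 minj6 1.07 err 0.0000 [-0.49, 0.38, 0.17, 1.83, 0.67, 1.19, 0.99]
([0.55, -0.045, 0.22], -50, -40, np.float64(3.2183871406775437)) 7 minj6 0.84 err 0.0000 [-0.74, 0.25, 0.3, 2.32, 1.56, 0.86, -0.43]
([0.55, -0.045, 0.22], -55, -15, np.float64(3.2183871406775437)) 4 minj6 0.40 err 0.0000 [-0.51, 0.04, 0.4, 2.48, 2.49, 0.4, -1.01]
([0.613, -0.0466, 0.109], -45, 0, np.float64(3.2183871406775437)) 3 minj6 0.33 err 0.0000 [0.04, 0.34, 0.09, 2.31, 3.76, 0.34, -2.04]
([0.677, -0.0417, 0.0446], -45, 0, np.float64(3.2183871406775437)) 3 minj6 0.38 err 0.0000 [-0.03, 0.55, 0.14, 2
[... 2876 characters left out ...]
0.24, 0.14, 2.09, 0.72, 1.14, 0.86]
([0.443, -0.06, 0.2], 0, 0, np.float64(3.2183871406775437)) 5 minj6 0.98 err 0.0000 [-0.11, 0.12, 0.22, 2.02, -0.03, 1.01, 1.77]
alt
([0.614, -0.047, 0.0446], -45, 0, np.float64(3.2183871406775437)) 2 minj6 0.51 err 0.0000 [-0.14, 0.52, 0.31, 2.33, 3.7, 0.55, -2.03]
([0.58, -0.05, 0.0446], -30, 0, np.float64(3.2183871406775437)) 2 minj6 0.19 err 0.0691 [0.22, 0.4, -0.15, 2.25, 4.33, 0.19, -2.68]
([0.507, -0.0548, 0.0446], -10, 0, np.float64(3.2183871406775437)) 3 minj6 0.19 err 1.0891 [2.81, 2.02, -1.27, 2.21, 4.33, 0.19, -2.82]
([0.507, -0.06, 0.15], 0, 0, np.float64(3.2183871406775437)) 3 minj6 0.19 err 1.0962 [2.81, 2.02, -1.27, 2.24, 4.33, 0.19, -2.82]
```

{"name": "apply_moves", "arguments": {"steps": [[[0,0,0],[-0.3,0,-3.6],0.6],[[0,0,0],[-0.3,0,-3.6],0.6],[[0,0,0],[-0.3,0,-3.7],0.6],[[0,-8,0],[0,0,0],0.6],[[0,-8,0],[0,0,0],0.6],[[0,-8,0],[0,0,0],0.6],[[0,-8,0],[0,0,0],0.6],[[0,0,0],[-1,0,-2],0.6]]}}

```text
clock: 4.1
eef_pos: [0.5526, -0.0512, 0.2123]
tool_rot: [[0.997, 0.072, -0.018], [0.071, -0.997, -0.009], [-0.018, 0.008, -1.0]]
wrist_force: [-0.9, 0.1, 0.0]
width: 0.603
grip_force: 0.0
```

{"name": "apply_moves", "arguments": {"steps": [[[0,0,-8],[0,0,0],0.6],[[0,0,-8],[0,0,0],0.6],[[0,0,-8],[0,0,0],0.6],[[0,0,-8],[0,0,0],0.6],[[0,0,-8],[0,0,0],0.6],[[0,0,-8],[0,0,0],0.6],[[0,0,-8],[0,0,0],0.6],[[0,0,-8],[0,0,0],0.6]]}}

```text
clock: 4.9
eef_pos: [0.5525, -0.0526, 0.2177]
tool_rot: [[0.37, 0.929, -0.001], [0.929, -0.37, -0.003], [-0.003, 0.0, -1.0]]
wrist_force: [0.0, 0.2, 0.4]
width: 0.6
grip_force: 0.0
```

{"name": "apply_moves", "arguments": {"steps": [[[0,0,-8],[0,0,0],0.6],[[0,0,-8],[0,0,0],0.6],[[0,0,-8],[0,0,0],0.6],[[0,0,-8],[0,0,0],0.6],[[0,0,-8],[0,0,0],0.6],[[0,0,-8],[0,0,0],0.6],[[0,0,-8],[0,0,0],0.6],[[0,0,-8],[0,0,0],0.6]]}}

```text
clock: 5.7
eef_pos: [0.5528, -0.0526, 0.2179]
tool_rot: [[-0.673, 0.74, 0.0], [0.74, 0.673, -0.003], [-0.003, -0.002, -1.0]]
wrist_force: [1.0, -0.6, 0.0]
width: 0.598
grip_force: 0.0
```

{"name": "apply_moves", "arguments": {"steps": [[[0,0,-8],[0,0,0],0.6],[[0,0,-8],[0,0,0],0.6],[[0,0,-8],[0,0,0],0.6],[[0,0,-8],[0,0,0],0.6],[[0,0,-8],[0,0,0],0.6],[[0,0,-8],[0,0,0],0.6],[[0,0,-4],[0,0,0],0.6],[[0,0,0],[0,0,0],0.6]]}}

```text
clock: 6.5
eef_pos: [0.5531, -0.052, 0.2179]
tool_rot: [[-0.997, -0.071, 0.001], [-0.071, 0.997, -0.001], [-0.001, -0.001, -1.0]]
wrist_force: [-0.0, 0.2, 0.4]
width: 0.597
grip_force: 0.0
```

```bash
cat > st.py <<'E'
from h import *
s=arm.observe(); print(round(s["clock"],1),np.round(s["joint_positions"],3).tolist(),np.round(s["eef_pos"],4),np.round(s["tool_rot"],3).tolist())
E
python3 st.py
```

```text
6.5 [-0.099, 0.282, 0.165, 1.781, -0.05, 1.082, 1.725] [ 0.5531 -0.052   0.2179] [[-0.997, -0.071, 0.001], [-0.071, 0.997, -0.001], [-0.001, -0.001, -1.0]]
```

```bash
cat > t4.py <<'E'
from sim import *
F=YC+np.pi
q=np.array([-.099,.282,.165,1.781,-.05,1.082,1.725])
H=[.553,-.052,.218]
W=[(H,0,-40,F),(H,-50,-40,F),(H,-52,-15,F),(H,-44,0,F),([.613,-.0466,.109],-42,0,F),([.676,-.0417,.0438],-42,0,F),([.504,-.0548,.0438],-42,0,F),([.504,-.0548,.12],-42,0,F)]
run(q,W)
for a,b in zip(W,W[1:4]):
    A,B=pose(*a)[1],pose(*b)[1]; print(Ro.from_matrix(A.T@B).as_rotvec(degrees=True).round(1))
E
python3 t4.py
```

```text
([0.553, -0.052, 0.218], 0, -40, np.float64(3.2183871406775437)) 5 minj6 1.06 err 0.0000 [-0.54, 0.39, 0.26, 1.83, 0.65, 1.16, 1.02]
([0.553, -0.052, 0.218], -50, -40, np.float64(3.2183871406775437)) 7 minj6 0.80 err 0.0000 [-0.82, 0.26, 0.42, 2.32, 1.57, 0.82, -0.44]
([0.553, -0.052, 0.218], -52, -15, np.float64(3.2183871406775437)) 4 minj6 0.32 err 0.0000 [-0.59, 0.03, 0.52, 2.44, 2.39, 0.32, -0.88]
([0.553, -0.052, 0.218], -44, 0, np.float64(3.2183871406775437)) 3 minj6 0.19 err 0.0818 [-0.47, 0.01, 0.64, 2.34, 4.33, 0.19, -2.82]
([0.613, -0.0466, 0.109], -42, 0, np.float64(3.2183871406775437)) 3 minj6 0.23 err 0.0000 [-0.25, 0.35, 0.41, 2.28, 4.11, 0.34, -2.44]
([0.676, -0.0417, 0.0438], -42, 0, np.float64(3.2183871406775437)) 3 minj6 0.39 err 0.0000 [-0.28, 0.58, 0.44, 2.17, 3.95, 0.45, -2.37]
([0.504, -0.0548, 0.0438], -42, 0, np.float64(3.2183871406775437)) 4 minj6 0.51 err 0.0000 [-0.31, 0.46, 0.59, 2.53, 3.86, 0.67, -2.12]
([0.504, -0.0548, 0.12], -42, 0, np.float64(3.2183871406775437)) 2 minj6 0.37 err 0.0000 [-0.31, 0.18, 0.55, 2.49, 4.1, 0.37, -2.34]
[  0.  -38.3  32.1]
[-25.   -1.8   0.9]
[-15.   8.  -1.]
```

{"name": "apply_moves", "arguments": {"steps": [[[8,0,0],[0,0,0],0.6],[[8,0,0],[0,0,0],0.6],[[8,0,0],[0,0,0],0.6],[[8,0,0],[0,0,0],0.6],[[8,0,0],[0,0,0],0.6]]}}

```text
clock: 7.0
eef_pos: [0.556, -0.0493, 0.2199]
tool_rot: [[-0.997, -0.047, 0.059], [-0.074, 0.763, -0.642], [-0.015, -0.645, -0.764]]
wrist_force: [-0.4, -0.3, 0.0]
width: 0.6
grip_force: 0.0
```

{"name": "apply_moves", "arguments": {"steps": [[[0,-5.5,4.6],[0,0,0],0.6],[[0,-5.5,4.6],[0,0,0],0.6],[[0,-5.5,4.6],[0,0,0],0.6],[[0,-5.5,4.6],[0,0,0],0.6],[[0,-5.5,4.6],[0,0,0],0.6],[[0,-5.5,4.6],[0,0,0],0.6],[[0,-5.3,4.5],[0,0,0],0.6],[[0,0,0],[0,0,0],0.6]]}}

```text
clock: 7.8
eef_pos: [0.5539, -0.0486, 0.2173]
tool_rot: [[-0.671, 0.417, 0.613], [-0.045, 0.802, -0.595], [-0.74, -0.427, -0.52]]
wrist_force: [0.8, -0.2, 0.3]
width: 0.602
grip_force: 0.0
```

{"name": "apply_moves", "arguments": {"steps": [[[-6.3,-0.4,0.2],[0,0,0],0.6],[[-6.3,-0.4,0.2],[0,0,0],0.6],[[-6.3,-0.4,0.2],[0,0,0],0.6],[[-6.1,-0.6,0.3],[0,0,0],0.6],[[0,0,0],[0,0,0],0.6]]}}

```text
clock: 8.3
eef_pos: [0.5547, -0.0515, 0.2196]
tool_rot: [[-0.648, 0.13, 0.75], [-0.044, 0.977, -0.207], [-0.76, -0.167, -0.628]]
wrist_force: [0.3, -0.4, 1.0]
width: 0.595
grip_force: 0.0
```

```bash
python3 st.py
cat > t5.py <<'E'
from sim import *
from h import *
F=YC+np.pi
q=np.array(arm.observe()["joint_positions"])
run(q,[([.59,-.048,.13],-50,0,F),([.612,-.0466,.109],-42,0,F),([.676,-.0417,.0438],-42,0,F)])
for T,t in(([.59,-.048,.13],-50),([.612,-.0466,.109],-42),([.676,-.0417,.0438],-42)): delta(np.array(T),toolR(F,t))
E
python3 t5.py
```

```text
8.3 [-0.601, -0.006, 0.448, 2.455, 2.0, 0.361, -0.512] [ 0.5547 -0.0515  0.2196] [[-0.648, 0.13, 0.75], [-0.044, 0.977, -0.207], [-0.76, -0.167, -0.628]]
([0.59, -0.048, 0.13], -50, 0, np.float64(3.2183871406775437)) 3 minj6 0.27 err 0.0000 [-0.03, 0.29, 0.2, 2.4, 3.72, 0.48, -2.0]
([0.612, -0.0466, 0.109], -42, 0, np.float64(3.2183871406775437)) 2 minj6 0.26 err 0.0000 [0.04, 0.32, 0.08, 2.28, 3.91, 0.26, -2.2]
([0.676, -0.0417, 0.0438], -42, 0, np.float64(3.2183871406775437)) 3 minj6 0.30 err 0.0000 [-0.06, 0.54, 0.17, 2.17, 3.76, 0.36, -2.1]
turn [-15.32  -0.57  -0.26] then shift cm [4.59 0.08 8.48] | shift-first cm [4.51 2.3  8.2 ]
turn [-15.27   7.38  -1.33] then shift cm [ 3.13  0.05 12.07] | shift-first cm [ 4.67  3.08 11.14]
turn [-15.27   7.38  -1.33] then shift cm [ 2.72  0.05 21.21] | shift-first cm [ 5.46  5.48 19.94]
```

{"name": "apply_moves", "arguments": {"steps": [[[-1.9,0,0],[0.57,0.15,1.05],0.6],[[-1.9,0,0],[0.57,0.15,1.05],0.6],[[-1.9,0,0],[0.57,0.15,1.05],0.6],[[-1.9,0,0],[0.57,0.15,1.05],0.6],[[-1.9,0,0],[0.57,0.15,1.05],0.6],[[-1.9,0,0],[0.57,0.1,1.05],0.6],[[-1.9,0,0],[0.57,0.1,1.05],0.6],[[-1.9,0,0],[0.57,0.1,1.05],0.6]]}}

```text
clock: 9.1
eef_pos: [0.5894, -0.0497, 0.1382]
tool_rot: [[-0.643, -0.054, 0.764], [-0.045, 0.998, 0.032], [-0.764, -0.014, -0.645]]
wrist_force: [0.4, -0.4, 0.6]
width: 0.602
grip_force: 0.0
```

{"name": "apply_moves", "arguments": {"steps": [[[0,0,0],[0,0,0],0.6],[[0,0,0],[0,0,0],0.6]]}}

```text
clock: 9.3
eef_pos: [0.588, -0.0509, 0.1379]
tool_rot: [[-0.646, -0.05, 0.762], [-0.045, 0.999, 0.028], [-0.762, -0.016, -0.647]]
wrist_force: [-0.7, 0.2, 0.9]
width: 0.599
grip_force: 0.0
```

```bash
python3 st.py;  python3 t5.py
```

```text
9.3 [-0.066, 0.261, 0.17, 2.426, 3.462, 0.427, -1.788] [ 0.588  -0.0509  0.1379] [[-0.646, -0.05, 0.762], [-0.045, 0.999, 0.028], [-0.762, -0.016, -0.647]]
([0.59, -0.048, 0.13], -50, 0, np.float64(3.2183871406775437)) 1 minj6 0.46 err 0.0000 [0.07, 0.29, 0.09, 2.4, 3.68, 0.46, -1.94]
([0.612, -0.0466, 0.109], -42, 0, np.float64(3.2183871406775437)) 2 minj6 0.23 err 0.0000 [0.13, 0.32, -0.02, 2.28, 3.83, 0.23, -2.11]
([0.676, -0.0417, 0.0438], -42, 0, np.float64(3.2183871406775437)) 3 minj6 0.27 err 0.0000 [0.01, 0.53, 0.09, 2.17, 3.68, 0.33, -2.0]
turn [-1.77 -0.33 -0.27] then shift cm [0.46 0.27 0.68] | shift-first cm [0.46 0.29 0.67]
turn [-1.75  7.67 -0.39] then shift cm [0.13 0.24 3.77] | shift-first cm [0.63 0.35 3.71]
turn [-1.75  7.67 -0.39] then shift cm [-0.28  0.24 12.91] | shift-first cm [ 1.45  0.63 12.82]
```

{"name": "apply_moves", "arguments": {"steps": [[[-0.9,2.9,-0.2],[0,0,0],0.6],[[-0.9,2.8,-0.2],[0,0,0],0.6],[[0,0,0],[0.3,0.24,2],0.6],[[0,0,0],[0,0,2],0.6],[[0,0,0],[0,0,0],0.6]]}}

```text
clock: 9.8
eef_pos: [0.6134, -0.045, 0.106]
tool_rot: [[-0.718, -0.08, 0.691], [-0.057, 0.997, 0.056], [-0.693, 0.0, -0.721]]
wrist_force: [0.7, 0.1, 0.4]
width: 0.602
grip_force: 0.0
```

```bash
python3 st.py
python3 - <<'E'
from h import *
R=toolR(YC+np.pi,-44); G=OC-.034*XC; G[2]=.058; delta(G+.019*R[:,2],R)
E
```

```text
9.8 [-0.0, 0.342, 0.098, 2.318, 3.625, 0.312, -1.932] [ 0.6134 -0.045   0.106 ] [[-0.718, -0.08, 0.691], [-0.057, 0.997, 0.056], [-0.693, 0.0, -0.721]]
turn [ 0.15 -0.1   0.12] then shift cm [-0.31 -0.15  8.87] | shift-first cm [-0.33 -0.17  8.87]
```

Next I go in on the tab and close.

{"name": "apply_moves", "arguments": {"steps": [[[0,0,0],[-0.3,-0.15,2.9],0.6],[[0,0,0],[0,0,3],0.5],[[0,0,0],[0,0,3],0.4],[[0,0,0],[0,0,0],0.4],[[0,0,0],[0,0,0],0.0],[[0,0,0],[0,0,0],0.0],[[0,0,0],[0,0,0],0.0],[[0,0,0],[0,0,0],0.0]]}}

```text
clock: 10.6
eef_pos: [0.6759, -0.043, 0.045]
tool_rot: [[-0.718, -0.078, 0.691], [-0.056, 0.997, 0.055], [-0.694, 0.001, -0.72]]
wrist_force: [-2.1, 3.4, 5.6]
width: 0.106
grip_force: 30.0
```

```bash
python3 st.py
python3 - <<'E'
from h import *
s=arm.observe(); R=np.array(s["tool_rot"]); print(s["width"],s["grip_force"],s["wrist_force"], np.array(s["eef_pos"])-.019*R[:,2])
for d in (-.17,-.1): print(np.round(R.T@(XC*d)*100,2))
E
```

```text
10.6 [-0.044, 0.555, 0.133, 2.188, 3.551, 0.394, -1.894] [ 0.6759 -0.043   0.045 ] [[-0.718, -0.078, 0.691], [-0.056, 0.997, 0.055], [-0.694, 0.001, -0.72]]
0.10565050088706408 30.008044838905334 [-2.14780061  3.3559105   5.60168821] [ 0.66272581 -0.04404559  0.05869547]
[ 12.25   0.02 -11.79]
[ 7.2   0.01 -6.94]
```

{"name": "apply_moves", "arguments": {"steps": [[[0,0,0],[0.72,0,-0.69],0.0],[[0,0,0],[1.44,0,-1.39],0.0],[[0,0,0],[1.73,0,-1.67],0.0],[[0,0,0],[1.73,0,-1.67],0.0],[[0,0,0],[1.73,0,-1.67],0.0],[[0,0,0],[1.73,0,-1.67],0.0],[[0,0,0],[1.44,0,-1.39],0.0],[[0,0,0],[0.72,0,-0.69],0.0]]}}

```text
clock: 11.4
eef_pos: [0.5191, -0.0556, 0.0449]
tool_rot: [[-0.718, -0.077, 0.691], [-0.055, 0.997, 0.054], [-0.693, 0.001, -0.721]]
wrist_force: [2.8, -4.3, 0.4]
width: 0.104
grip_force: 30.0
```

{"name": "apply_moves", "arguments": {"steps": [[[0,0,0],[0.36,0,-0.35],0.0],[[0,0,0],[0.22,0,-0.21],0.0],[[0,0,0],[0,0,0],0.0]]}}

```text
clock: 11.7
eef_pos: [0.5125, -0.0562, 0.0449]
tool_rot: [[-0.718, -0.078, 0.692], [-0.055, 0.997, 0.054], [-0.694, 0.001, -0.72]]
wrist_force: [-1.6, -5.4, 8.0]
width: 0.099
grip_force: 30.0
```

```bash
python3 st.py
```

```text
11.7 [-0.032, 0.431, 0.204, 2.545, 3.527, 0.626, -1.78] [ 0.5125 -0.0562  0.0449] [[-0.718, -0.078, 0.692], [-0.055, 0.997, 0.054], [-0.694, 0.001, -0.72]]
```

{"name": "apply_moves", "arguments": {"steps": [[[0,2,0],[0.22,0,-0.21],0.0],[[0,2,0],[0.22,0,-0.21],0.0],[[0,2,0],[0.22,0,-0.21],0.0],[[0,0,0],[0,0,0],0.0]]}}

```text
clock: 12.1
eef_pos: [0.5049, -0.0567, 0.0454]
tool_rot: [[-0.787, -0.078, 0.612], [-0.062, 0.997, 0.048], [-0.614, 0.0, -0.789]]
wrist_force: [19.0, -5.4, -19.5]
width: 0.104
grip_force: 30.0
```

```bash
python3 st.py
python3 - <<'E'
from h import *
p,C=snap("top"); p2,_=snap("scene")
cv2.imwrite("pics/o1.png",np.hstack([cv2.resize(p[110:290,240:450][:,:,::-1],None,fx=2,fy=2),cv2.resize(p2[100:280,240:430][:,:,::-1],None,fx=2,fy=2)]))
hsv=cv2.cvtColor(p,cv2.COLOR_RGB2HSV); g=cv2.inRange(hsv,(45,80,30),(85,255,255))>0
q=C[g&(C[...,2]>.06)&(C[...,2]<.1)&(C[...,0]>.4)&(C[...,0]<.7)]
c=(q-OC)@np.c_[XC,YV,[0,0,1]]; print(len(q),np.round(np.percentile(c,[3,50,97],axis=0),4))
E
```

```text
12.1 [-0.013, 0.362, 0.168, 2.503, 3.612, 0.415, -1.866] [ 0.5049 -0.0567  0.0454] [[-0.787, -0.078, 0.612], [-0.062, 0.997, 0.048], [-0.614, 0.0, -0.789]]
426 [[-0.1692 -0.131   0.076 ]
 [-0.164  -0.0004  0.0791]
 [-0.1588  0.1285  0.0824]]
```

View pics/o1.png

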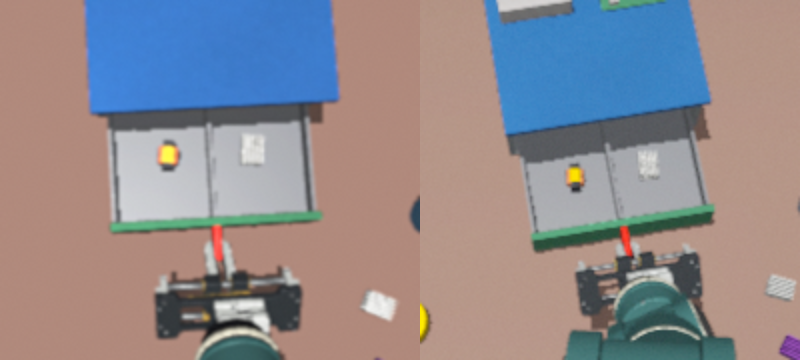

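The picture shows the drawer out to its stop, with its green front at -0.169 in cabinet coordinates and a 19 N pull on the stop. The transformer reference is in the left compartment at about (168,155) in the left half. The sink reference is in the right compartment at about (253,149). Next I release, lift and swing the wrist back.

```bash
cat > t6.py <<'E'
from sim import *
from h import arm
F=YC+np.pi; y0=np.radians(130)
q=np.array(arm.observe()["joint_positions"])
W=[([.505,-.0567,.0454],-42,0,F),([.505,-.0567,.13],-46,0,F),([.48,-.1,.18],-46,-30,F),([.48,-.1,.2],0,-30,F),([.48,-.1,.2],0,0,F),([.4265,-.291,.2],0,0,np.radians(130)),([.4265,-.291,.2],0,0,np.radians(68)),([.4265,-.291,.01],0,0,np.radians(68))]
run(q,W)
for a,b in zip(W,W[1:7]):
    A,B=pose(*a),pose(*b); print(Ro.from_matrix(A[1].T@B[1]).as_rotvec(degrees=True).round(1),"shift in new",np.round(B[1].T@(B[0]-A[0])*100,2),"old",np.round(A[1].T@(B[0]-A[0])*100,2))
E
python3 t6.py
```

```text
([0.505, -0.0567, 0.0454], -42, 0, np.float64(3.2183871406775437)) 1 minj6 0.55 err 0.0000 [0.06, 0.39, 0.16, 2.53, 3.68, 0.55, -1.86]
([0.505, -0.0567, 0.13], -46, 0, np.float64(3.2183871406775437)) 2 minj6 0.40 err 0.0000 [0.13, 0.15, 0.09, 2.52, 3.87, 0.4, -2.06]
([0.48, -0.1, 0.18], -46, -30, np.float64(3.2183871406775437)) 4 minj6 0.31 err 0.0000 [-0.57, 0.08, 0.35, 2.53, 1.89, 0.61, -0.53]
([0.48, -0.1, 0.2], 0, -30, np.float64(3.2183871406775437)) 6 minj6 0.56 err 0.0000 [-0.48, 0.23, 0.34, 2.02, 0.54, 1.0, 1.18]
([0.48, -0.1, 0.2], 0, 0, np.float64(3.2183871406775437)) 4 minj6 0.96 err 0.0000 [-0.13, 0.21, 0.33, 1.93, -0.08, 1.02, 1.89]
([0.4265, -0.291, 0.2], 0, 0, np.float64(2.2689280275926285)) 7 minj6 1.02 err 0.0000 [0.07, 0.28, 0.58, 1.87, -0.18, 1.04, 1.43]
([0.4265, -0.291, 0.2], 0, 0, np.float64(1.1868238913561442)) 8 minj6 1.04 err 0.0000 [-0.09, 0.32, 0.8, 1.87, -0.26, 1.06, 0.43]
([0.4265, -0.291, 0.01], 0, 0, np.float64(1.1868238913561442)) 5 minj6 0.69 err 0.0000 [0.07, 0.58, 0.62, 2.03, -0.53, 0.69, 0.65]
[-0. -4.  0.] shift in new [-6.09  0.   -5.88] old [-5.66  0.   -6.29]
[30. -0. -0.] shift in new [-1.63 -6.33 -2.71] old [-1.63 -4.13 -5.51]
[  0.   39.8 -23. ] shift in new [ 0.   -1.   -1.73] old [-1.44 -0.69 -1.2 ]
[-30.  -0.  -0.] shift in new [0. 0. 0.] old [0. 0. 0.]
[ 0.   0.  54.4] shift in new [-11.19 -16.38   0.  ] old [  6.8  -18.63   0.  ]
[ 0.  0. 62.] shift in new [0. 0. 0.] old [0. 0. 0.]
```

{"name": "apply_moves", "arguments": {"steps": [[[0,0,0],[-0.2,0,0.2],0.05],[[0,0,0],[0,0,0],0.25],[[0,0,0],[0,0,0],0.4],[[0,0,0],[0,0,0],0.4]]}}

```text
clock: 12.6
eef_pos: [0.5055, -0.0559, 0.044]
tool_rot: [[-0.788, -0.079, 0.611], [-0.062, 0.997, 0.049], [-0.613, 0.001, -0.79]]
wrist_force: [0.4, 0.6, -0.1]
width: 0.322
grip_force: 0.0
```

{"name": "apply_moves", "arguments": {"steps": [[[0,-2.7,0],[-1.9,0,-2.0],0.4],[[0,-2.7,0],[-1.9,0,-2.0],0.4],[[0,-2.6,0],[-1.9,0,-2.0],0.4],[[3,0,0],[-0.16,-0.5,-0.4],0.5],[[3,0,0],[-0.16,-0.5,-0.4],0.5],[[3,0,0],[-0.16,-0.5,-0.4],0.5],[[3,0,0],[-0.16,-0.5,-0.4],0.5],[[3,0,0],[-0.16,-0.5,-0.4],0.5]]}}

```text
clock: 13.4
eef_pos: [0.5043, -0.0758, 0.1458]
tool_rot: [[-0.691, 0.082, 0.718], [-0.055, 0.985, -0.165], [-0.721, -0.154, -0.676]]
wrist_force: [-0.5, -0.8, 0.5]
width: 0.5
grip_force: 0.0
```

{"name": "apply_moves", "arguments": {"steps": [[[3,0,0],[-0.16,-0.5,-0.4],0.5],[[3,0,0],[-0.16,-0.5,-0.4],0.5],[[3,0,0],[-0.16,-0.5,-0.4],0.5],[[3,0,0],[-0.16,-0.5,-0.4],0.5],[[3,0,0],[-0.16,-0.5,-0.4],0.5],[[0,0,0],[0,0,0],0.5]]}}

```text
clock: 14.0
eef_pos: [0.4925, -0.0933, 0.1702]
tool_rot: [[-0.69, 0.263, 0.674], [-0.056, 0.909, -0.412], [-0.721, -0.322, -0.613]]
wrist_force: [-0.4, 0.4, 0.8]
width: 0.498
grip_force: 0.0
```

```bash
python3 st.py
```

```text
14.0 [-0.211, 0.096, -0.067, 2.553, 1.874, 0.66, -0.54] [ 0.4925 -0.0933  0.1702] [[-0.69, 0.263, 0.674], [-0.056, 0.909, -0.412], [-0.721, -0.322, -0.613]]
```

{"name": "apply_moves", "arguments": {"steps": [[[0,5,-2.9],[0,0,-0.3],0.5],[[0,5,-2.9],[0,0,-0.3],0.5],[[0,5,-2.9],[0,0,-0.3],0.5],[[0,5,-2.9],[0,0,-0.3],0.5],[[0,5,-2.9],[0,0,-0.3],0.5],[[0,5,-2.9],[0,0,0],0.5],[[0,5,-2.9],[0,0,0],0.5],[[0,5,-2.7],[0,0,0],0.5]]}}

```text
clock: 14.8
eef_pos: [0.4863, -0.0955, 0.179]
tool_rot: [[-0.989, -0.024, 0.148], [-0.093, 0.874, -0.477], [-0.118, -0.485, -0.866]]
wrist_force: [-0.3, 0.3, -0.6]
width: 0.5
grip_force: 0.0
```

{"name": "apply_moves", "arguments": {"steps": [[[-7.5,0,0],[0,0,0],0.5],[[-7.5,0,0],[0,0,0],0.5],[[-7.5,0,0],[0,0,0],0.5],[[-4,0,0],[0,0,0],0.5],[[0,0,0],[0,0,0],0.5]]}}

```text
clock: 15.3
eef_pos: [0.4848, -0.0984, 0.1781]
tool_rot: [[-0.989, -0.078, 0.122], [-0.087, 0.994, -0.062], [-0.117, -0.072, -0.991]]
wrist_force: [0.5, 0.3, -0.2]
width: 0.5
grip_force: 0.0
```

```bash
python3 st.py
python3 - <<'E'
from h import *
delta(np.array([.4265,-.291,.15]),toolR(np.radians(68)))
E
```

```text
15.3 [0.133, 0.142, -0.031, 2.06, 0.074, 0.812, 1.709] [ 0.4848 -0.0984  0.1781] [[-0.989, -0.078, 0.122], [-0.087, 0.994, -0.062], [-0.117, -0.072, -0.991]]
turn [  4.23   8.45 116.54] then shift cm [-20.04   1.81   2.81] | shift-first cm [  7.77 -18.49   3.27]
```

{"name": "apply_moves", "arguments": {"steps": [[[-4.1,6.7,0],[0,0,0],0.5],[[0,0,8],[1.49,-3.74,0],0.5],[[0,0,0],[2.0,-3.5,0],0.5],[[0,0,0],[2.0,-3.5,0],0.5],[[0,0,0],[2.0,-3.5,0],0.5],[[0,0,0],[2.0,-3.5,0],0.5],[[0,0,8.3],[0,0,0],0.5],[[0,0,8.3],[0,0,0],0.5]]}}

```text
clock: 16.1
eef_pos: [0.385, -0.2706, 0.1777]
tool_rot: [[-0.94, 0.342, -0.004], [0.342, 0.94, -0.004], [0.002, -0.005, -1.0]]
wrist_force: [0.8, 1.8, 0.3]
width: 0.499
grip_force: 0.0
```

{"name": "apply_moves", "arguments": {"steps": [[[0,0,8.3],[0,0,0],0.5],[[0,0,8.3],[0,0,0],0.5],[[0,0,8.3],[0,0,0],0.5],[[0,0,8.3],[0,0,0],0.5],[[0,0,8.3],[0,0,0],0.5],[[0,0,8.3],[0,0,0],0.5],[[0,0,8.3],[0,0,0],0.5],[[0,0,8.3],[0,0,0],0.5]]}}

```text
clock: 16.9
eef_pos: [0.3856, -0.2695, 0.1777]
tool_rot: [[-0.065, 0.998, -0.004], [0.998, 0.065, -0.004], [-0.004, -0.004, -1.0]]
wrist_force: [-0.4, -0.5, 0.4]
width: 0.498
grip_force: 0.0
```

{"name": "apply_moves", "arguments": {"steps": [[[0,0,8.3],[0,0,0],0.5],[[0,0,8.3],[0,0,0],0.5],[[0,0,8.3],[0,0,0],0.5],[[0,0,0],[0,0,0],0.5]]}}

```text
clock: 17.3
eef_pos: [0.3858, -0.2693, 0.1777]
tool_rot: [[0.358, 0.934, -0.003], [0.934, -0.358, -0.003], [-0.004, -0.002, -1.0]]
wrist_force: [0.2, 0.0, -0.2]
width: 0.501
grip_force: 0.0
```

```bash
python3 st.py
python3 - <<'E'
from h import *
delta(np.array([.4265,-.291,.06]),toolR(np.radians(68)))
E
```

```text
17.3 [0.23, 0.177, 0.345, 2.024, -0.068, 0.953, 0.243] [ 0.3858 -0.2693  0.1777] [[0.358, 0.934, -0.003], [0.934, -0.358, -0.003], [-0.004, -0.002, -1.0]]
turn [-0.11  0.25  1.  ] then shift cm [-0.49  4.59 11.77] | shift-first cm [-0.52  4.6  11.76]
```

{"name": "apply_moves", "arguments": {"steps": [[[0,0,1],[0,0,0],0.5],[[0,0,0],[-0.5,4.6,0],0.5],[[0,0,0],[0,0,4],0.5],[[0,0,0],[0,0,4],0.5],[[0,0,0],[0,0,4],0.5],[[0,0,0],[0,0,2.7],0.5],[[0,0,0],[0,0,1.8],0.5],[[0,0,0],[0,0,0.8],0.5]]}}

```text
clock: 18.1
eef_pos: [0.4258, -0.2903, 0.0033]
tool_rot: [[0.369, 0.929, -0.004], [0.929, -0.369, 0.0], [-0.001, -0.004, -1.0]]
wrist_force: [-0.1, 0.7, 1.2]
width: 0.5
grip_force: 0.0
```

```bash
python3 st.py
python3 - <<'E'
from h import *
delta(np.array([.4265,-.291,.004]),toolR(np.radians(68)))
print(arm.observe()["wrist_force"])
E
```

```text
18.1 [0.319, 0.536, 0.268, 2.026, -0.235, 0.611, 0.367] [ 0.4258 -0.2903  0.0033] [[0.369, 0.929, -0.004], [0.929, -0.369, 0.0], [-0.001, -0.004, -1.0]]
turn [-0.22  0.07  0.34] then shift cm [-0.04  0.09 -0.07] | shift-first cm [-0.04  0.09 -0.07]
[-0.09485166  0.74026295  1.23270584]
```

{"name": "apply_moves", "arguments": {"steps": [[[0,0,0],[0,0,0],0.0],[[0,0,0],[0,0,0],0.0],[[0,0,0],[0,0,0],0.0],[[0,0,0],[0,0,-2],0.0],[[0,0,0],[0,0,-4],0.0],[[0,0,0],[0,0,-4.5],0.0],[[0,0,0],[0,0,-4.5],0.0],[[0,0,0],[0,0,0],0.0]]}}

```text
clock: 18.9
eef_pos: [0.4294, -0.2923, 0.1612]
tool_rot: [[0.372, 0.928, 0.007], [0.928, -0.372, -0.004], [-0.001, 0.008, -1.0]]
wrist_force: [0.2, 0.3, -1.7]
width: 0.296
grip_force: 30.0
```

```bash
cat > ref.py <<'E'
from h import *
def refs():
  for n in("top","scene"):
    p,C=snap(n); c=(C-OC)@np.c_[XC,YV,[0,0,1]]
    m=(c[...,0]>-.153)&(c[...,0]<-.032)&(abs(c[...,1])<.128)&(abs(c[...,1])>.008)&(c[...,2]>.03)&(c[...,2]<.06)
    fl=(c[...,0]>-.14)&(c[...,0]<-.05)&(abs(c[...,1])<.12)&(c[...,2]<.03); print(n,"floor %.4f"%np.nanmedian(c[fl][:,2]))
    k,l,st,_=cv2.connectedComponentsWithStats(m.astype(np.uint8))
    for i in range(1,k):
        if st[i,4]<25: continue
        q=c[l==i]; zt=np.percentile(q[:,2],85); q=q[abs(q[:,2]-zt)<.004]; r=cv2.minAreaRect(np.float32(q[:,:2]*1000)); print(n,st[i,4],"z %.3f"%zt,np.round(r[0]),np.round(r[1]),round(r[2]),"from inner face",round(r[0][0]+158),p[l==i].mean(0).round())
refs()
E
python3 ref.py; python3 st.py
```

```text
top floor 0.0194
top 115 z 0.045 [-62. -63.] [28. 39.] 83 from inner face 96 [222. 222. 220.]
top 128 z 0.049 [-64.  56.] [22. 39.] 87 from inner face 94 [206. 180. 101.]
scene floor 0.0196
scene 80 z 0.045 [-60. -59.] [26. 36.] 79 from inner face 98 [201. 202. 200.]
scene 100 z 0.050 [-63.  61.] [36. 22.] 4 from inner face 95 [180. 151.  64.]
19.0 [0.24, 0.292, 0.352, 1.941, -0.124, 0.928, 0.272] [ 0.4276 -0.2908  0.1564] [[0.371, 0.929, 0.001], [0.929, -0.371, -0.001], [-0.001, 0.002, -1.0]]
```

Run:
```python
from h import *
for y in(-.098,-.04,.066):
    T=OC-.128*XC+YV*y; T[2]=.15; print(y,T.round(4)); delta(T,toolR(YC))
```

```text
-0.098 [ 0.5779 -0.1475  0.15  ]
turn [ 1.00e-01 -2.00e-02  6.38e+01] then shift cm [ 16.09 -13.13   0.64] | shift-first cm [18.88  8.64  0.65]
-0.04 [ 0.5734 -0.0897  0.15  ]
turn [ 1.00e-01 -2.00e-02  6.38e+01] then shift cm [ 16.09 -18.93   0.64] | shift-first cm [24.09  6.08  0.64]
0.066 [0.5653 0.016  0.15  ]
turn [ 1.00e-01 -2.00e-02  6.38e+01] then shift cm [ 16.09 -29.53   0.64] | shift-first cm [33.6   1.4   0.63]
```

{"name": "apply_moves", "arguments": {"steps": [[[0,0,0],[3.8,1.7,0],0.0],[[0,0,0],[3.8,1.7,0],0.0],[[0,0,0],[3.8,1.7,0],0.0],[[0,0,0],[3.8,1.7,0],0.0],[[0,0,0],[3.7,1.8,0],0.0],[[0,0,8],[0,0,0],0.0],[[0,0,8],[0,0,0],0.0],[[0,0,8],[0,0,0],0.0]]}}

```text
clock: 19.8
eef_pos: [0.5765, -0.1469, 0.1533]
tool_rot: [[0.721, 0.693, -0.004], [0.693, -0.721, 0.0], [-0.003, -0.003, -1.0]]
wrist_force: [-0.4, -0.1, -0.3]
width: 0.298
grip_force: 30.0
```

{"name": "apply_moves", "arguments": {"steps": [[[0,0,8],[0,0,0],0.0],[[0,0,8],[0,0,0],0.0],[[0,0,8],[0,0,0],0.0],[[0,0,8],[0,0,0],0.0],[[0,0,7.8],[0,0,0],0.0],[[0,0,0],[0,0,0],0.0]]}}

```text
clock: 20.4
eef_pos: [0.5765, -0.147, 0.1536]
tool_rot: [[0.997, 0.074, -0.004], [0.074, -0.997, -0.0], [-0.004, 0.0, -1.0]]
wrist_force: [-0.5, 0.5, -0.7]
width: 0.299
grip_force: 30.0
```

```bash
python3 st.py
python3 - <<'E'
from h import *
for y in(-.098,):
    T=OC-.128*XC+YV*y; T[2]=.0245; delta(T,toolR(YC))
E
```

```text
20.4 [-0.19, 0.459, 0.508, 1.753, -0.258, 1.0, -1.082] [ 0.5765 -0.147   0.1536] [[0.997, 0.074, -0.004], [0.074, -0.997, -0.0], [-0.004, 0.0, -1.0]]
turn [ 0.    0.21 -0.16] then shift cm [ 0.14  0.06 12.91] | shift-first cm [ 0.18  0.06 12.9 ]
```

{"name": "apply_moves", "arguments": {"steps": [[[0,0,0],[0.18,0,4],0.0],[[0,0,0],[0,0,4],0.0],[[0,0,0],[0,0,2.7],0.0],[[0,0,0],[0,0,1.3],0.0],[[0,0,0],[0,0,0.7],0.0],[[0,0,0],[0,0,0],0.0],[[0,0,0],[0,0,0.2],0.0]]}}

```text
clock: 21.1
eef_pos: [0.5795, -0.1474, 0.027]
tool_rot: [[0.997, 0.077, 0.0], [0.077, -0.997, -0.0], [0.0, 0.0, -1.0]]
wrist_force: [0.1, 0.3, -0.4]
width: 0.294
grip_force: 30.0
```

{"name": "apply_moves", "arguments": {"steps": [[[0,0,0],[0,0,0],0.3],[[0,0,0],[0,0,0],0.4],[[0,0,0],[0,0,0],0.4],[[0,0,0],[0,0,-2],0.4],[[0,0,0],[0,0,-4],0.4],[[0,0,0],[0,0,-4],0.5],[[0,0,0],[0,0,-3],0.5],[[0,0,0],[0,0,0],0.5]]}}

```text
clock: 21.9
eef_pos: [0.5809, -0.1477, 0.1601]
tool_rot: [[0.997, 0.076, 0.005], [0.076, -0.997, -0.001], [0.005, 0.001, -1.0]]
wrist_force: [0.0, -0.5, -0.5]
width: 0.5
grip_force: 0.0
```

```bash
python3 ref.py; python3 st.py
python3 - <<'E'
from h import *
delta(np.array([.548,.351,.13]),toolR(np.radians(94))); delta(np.array([.4295,.405,.13]),toolR(np.radians(-7.5))); delta(np.array([.4295,.405,.13]),toolR(np.radians(172.5)))
E
```

```text
top floor 0.0193
top 26 z 0.044 [-47. -59.] [14. 12.] 85 from inner face 111 [213. 213. 211.]
top 124 z 0.048 [-63.  56.] [22. 40.] 87 from inner face 95 [209. 182. 100.]
scene floor 0.0198
scene 95 z 0.049 [-61.  61.] [25. 37.] 74 from inner face 97 [186. 156.  63.]
22.0 [-0.193, 0.459, 0.512, 1.746, -0.26, 1.004, -1.078] [ 0.5792 -0.1469  0.1562] [[0.997, 0.076, -0.0], [0.076, -0.997, 0.0], [-0.0, -0.0, -1.0]]
turn [-2.000e-02  1.000e-02 -8.961e+01] then shift cm [49.89  0.36  2.62] | shift-first cm [  0.7  -49.89   2.63]
turn [-1.000e-02  2.000e-02  1.189e+01] then shift cm [-22.04 -52.77   2.62] | shift-first cm [-10.7  -56.18   2.63]
turn [-3.0000e-02 -1.0000e-02 -1.6811e+02] then shift cm [22.04 52.77  2.62] | shift-first cm [-10.7  -56.18   2.63]
```

{"name": "apply_moves", "arguments": {"steps": [[[0,0,0],[0.06,-4.5,0],0.5],[[0,0,0],[0.06,-4.5,0],0.5],[[0,0,0],[0.06,-4.5,0],0.5],[[0,0,0],[0.06,-4.5,0],0.5],[[0,0,0],[0.06,-4.5,0],0.5],[[0,0,0],[0.06,-4.5,0],0.5],[[0,0,0],[0.06,-4.5,0],0.5],[[0,0,0],[0.06,-4.5,0],0.5]]}}

```text
clock: 22.8
eef_pos: [0.5553, 0.2139, 0.1545]
tool_rot: [[0.997, 0.076, -0.003], [0.076, -0.997, -0.001], [-0.003, 0.001, -1.0]]
wrist_force: [1.7, 0.4, 0.7]
width: 0.502
grip_force: 0.0
```

{"name": "apply_moves", "arguments": {"steps": [[[0,0,0],[0.06,-4.5,0],0.5],[[0,0,0],[0.06,-4.5,0],0.5],[[0,0,0],[0.06,-4.5,0],0.5],[[0,0,-8.2],[0,0,0],0.5],[[0,0,-8.2],[0,0,0],0.5],[[0,0,-8.2],[0,0,0],0.5],[[0,0,-8.2],[0,0,0],0.5],[[0,0,-8.2],[0,0,0],0.5]]}}

```text
clock: 23.6
eef_pos: [0.5472, 0.3467, 0.1542]
tool_rot: [[0.698, 0.716, -0.003], [0.716, -0.698, -0.001], [-0.003, -0.002, -1.0]]
wrist_force: [-0.4, -0.3, -0.0]
width: 0.497
grip_force: 0.0
```

{"name": "apply_moves", "arguments": {"steps": [[[0,0,-8.2],[0,0,0],0.5],[[0,0,-8.2],[0,0,0],0.5],[[0,0,-8.2],[0,0,0],0.5],[[0,0,-8.2],[0,0,0],0.5],[[0,0,-8.2],[0,0,0],0.5],[[0,0,-7.6],[0,0,0],0.5],[[0,0,0],[0,0,0],0.5]]}}

```text
clock: 24.3
eef_pos: [0.5473, 0.3466, 0.1543]
tool_rot: [[-0.072, 0.997, -0.004], [0.997, 0.072, -0.001], [-0.001, -0.004, -1.0]]
wrist_force: [0.5, -0.3, 0.5]
width: 0.496
grip_force: 0.0
```

```bash
python3 st.py
python3 - <<'E'
from h import *
delta(np.array([.548,.351,.005]),toolR(np.radians(94)))
E
python3 ref.py
```

```text
24.3 [-0.641, 0.508, 0.041, 1.599, -0.025, 1.038, -0.521] [0.5473 0.3466 0.1543] [[-0.072, 0.997, -0.004], [0.997, 0.072, -0.001], [-0.001, -0.004, -1.0]]
turn [-0.21  0.03  0.11] then shift cm [ 0.44  0.1  14.93] | shift-first cm [ 0.45  0.15 14.93]
top floor 0.0194
top 116 z 0.045 [-61. -63.] [28. 39.] 82 from inner face 97 [227. 227. 225.]
top 126 z 0.048 [-63.  56.] [22. 40.] 87 from inner face 95 [209. 184. 105.]
top 140 z 0.044 [-130.  -99.] [28. 39.] 87 from inner face 28 [219. 219. 216.]
scene floor 0.0198
scene 83 z 0.045 [-61. -59.] [26. 41.] 80 from inner face 97 [201. 201. 199.]
scene 96 z 0.049 [-62.  60.] [41. 24.] 6 from inner face 96 [182. 153.  62.]
scene 82 z 0.046 [-124.  -94.] [29. 36.] 88 from inner face 34 [190. 193. 190.]
```

{"name": "apply_moves", "arguments": {"steps": [[[0,0,0],[0.45,0.1,4],0.5],[[0,0,0],[0,0,4],0.5],[[0,0,0],[0,0,3.5],0.5],[[0,0,0],[0,0,2],0.5],[[0,0,0],[0,0,1],0.5],[[0,0,0],[0,0,0.4],0.5],[[0,0,0],[0,0,0],0.5]]}}

```text
clock: 25.1
eef_pos: [0.5484, 0.3517, 0.0071]
tool_rot: [[-0.068, 0.998, -0.001], [0.998, 0.068, 0.0], [0.0, -0.001, -1.0]]
wrist_force: [-1.1, 0.4, 0.0]
width: 0.503
grip_force: 0.0
```

{"name": "apply_moves", "arguments": {"steps": [[[0,0,0],[0,0,0],0.0],[[0,0,0],[0,0,0],0.0],[[0,0,0],[0,0,0],0.0],[[0,0,0],[0,0,-2],0.0],[[0,0,0],[0,0,-4],0.0],[[0,0,0],[0,0,-4.5],0.0],[[0,0,0],[0,0,-4.5],0.0],[[0,0,0],[0,0,0],0.0]]}}

```text
clock: 25.9
eef_pos: [0.551, 0.3531, 0.1636]
tool_rot: [[-0.069, 0.998, 0.006], [0.998, 0.069, 0.005], [0.005, 0.006, -1.0]]
wrist_force: [0.7, 0.3, -0.7]
width: 0.316
grip_force: 27.9
```

```bash
python3 st.py
python3 - <<'E'
from h import *
T=OC-.128*XC+YV*.066; T[2]=.15; delta(T,toolR(YC+np.pi))
E
```

```text
25.9 [-0.648, 0.504, 0.043, 1.583, -0.025, 1.047, -0.528] [0.551  0.3531 0.1636] [[-0.069, 0.998, 0.006], [0.998, 0.069, 0.005], [0.005, 0.006, -1.0]]
turn [ 5.200e-01  7.000e-02 -9.045e+01] then shift cm [  1.16 -33.72   1.36] | shift-first cm [-33.74  -0.9    1.19]
```

{"name": "apply_moves", "arguments": {"steps": [[[0,0,0],[-4.2,-0.1,0],0.0],[[0,0,0],[-4.2,-0.1,0],0.0],[[0,0,0],[-4.2,-0.1,0],0.0],[[0,0,0],[-4.2,-0.1,0],0.0],[[0,0,0],[-4.2,-0.1,0],0.0],[[0,0,0],[-4.2,-0.1,0],0.0],[[0,0,0],[-4.2,-0.1,0],0.0],[[0,0,0],[-4.2,-0.1,0],0.0]]}}

```text
clock: 26.7
eef_pos: [0.5635, 0.0141, 0.1568]
tool_rot: [[-0.069, 0.998, -0.001], [0.998, 0.069, 0.0], [0.0, -0.001, -1.0]]
wrist_force: [0.9, 0.5, -0.1]
width: 0.313
grip_force: 27.9
```

{"name": "apply_moves", "arguments": {"steps": [[[0,0,-8.2],[0,0,0],0.0],[[0,0,-8.2],[0,0,0],0.0],[[0,0,-8.2],[0,0,0],0.0],[[0,0,-8.2],[0,0,0],0.0],[[0,0,-8.2],[0,0,0],0.0],[[0,0,-8.2],[0,0,0],0.0],[[0,0,-8.2],[0,0,0],0.0],[[0,0,-8.2],[0,0,0],0.0]]}}

```text
clock: 27.5
eef_pos: [0.5636, 0.0158, 0.1567]
tool_rot: [[-0.939, 0.344, -0.002], [0.344, 0.939, -0.0], [0.001, -0.001, -1.0]]
wrist_force: [0.1, -0.4, -1.2]
width: 0.311
grip_force: 27.9
```

{"name": "apply_moves", "arguments": {"steps": [[[0,0,-8.2],[0,0,0],0.0],[[0,0,-8.2],[0,0,0],0.0],[[0,0,-8.2],[0,0,0],0.0],[[0,0,0],[0,0,0],0.0]]}}

```text
clock: 27.9
eef_pos: [0.5636, 0.0156, 0.1567]
tool_rot: [[-0.997, -0.075, -0.002], [-0.075, 0.997, 0.0], [0.002, 0.0, -1.0]]
wrist_force: [0.2, 0.7, -1.8]
width: 0.311
grip_force: 27.9
```

```bash
python3 st.py
python3 - <<'E'
from h import *
T=OC-.128*XC+YV*.066; T[2]=.0275; delta(T,toolR(YC+np.pi)); s=arm.observe(); print(s["width"],s["grip_force"])
E
```

```text
27.9 [0.044, 0.367, -0.156, 1.811, 0.068, 0.97, 1.506] [0.5636 0.0156 0.1567] [[-0.997, -0.075, -0.002], [-0.075, 0.997, 0.0], [0.002, 0.0, -1.0]]
turn [ 0.01 -0.09 -0.09] then shift cm [-0.17  0.02 12.92] | shift-first cm [-0.19  0.02 12.91]
0.3106952067085384 27.851871885359287
```

{"name": "apply_moves", "arguments": {"steps": [[[0,0,0],[-0.18,0,4],0.0],[[0,0,0],[0,0,4],0.0],[[0,0,0],[0,0,2.7],0.0],[[0,0,0],[0,0,1.3],0.0],[[0,0,0],[0,0,0.8],0.0],[[0,0,0],[0,0,0.2],0.0],[[0,0,0],[0,0,0],0.0]]}}

```text
clock: 28.6
eef_pos: [0.5661, 0.016, 0.0278]
tool_rot: [[-0.997, -0.072, -0.0], [-0.072, 0.997, -0.0], [0.0, -0.0, -1.0]]
wrist_force: [0.5, 1.0, -1.7]
width: 0.299
grip_force: 29.0
```

{"name": "apply_moves", "arguments": {"steps": [[[0,0,0],[0,0,0],0.35],[[0,0,0],[0,0,0],0.42],[[0,0,0],[0,0,0],0.42],[[0,0,0],[0,0,-2],0.42],[[0,0,0],[0,0,-4],0.42],[[0,0,0],[0,0,-4],0.5],[[0,0,0],[0,0,-3],0.5],[[0,0,0],[0,0,0],0.5]]}}

```text
clock: 29.4
eef_pos: [0.5676, 0.016, 0.1611]
tool_rot: [[-0.997, -0.072, 0.005], [-0.072, 0.997, 0.0], [-0.005, -0.0, -1.0]]
wrist_force: [0.9, 0.6, -0.5]
width: 0.501
grip_force: 0.0
```

```bash
python3 st.py
python3 - <<'E'
from h import *
delta(np.array([.4295,.405,.13]),toolR(np.radians(172.5)))
E
```

```text
29.4 [0.044, 0.365, -0.157, 1.803, 0.068, 0.974, 1.502] [0.5676 0.016  0.1611] [[-0.997, -0.072, 0.005], [-0.072, 0.997, 0.0], [-0.005, -0.0, -1.0]]
turn [ 0.02  0.29 11.65] then shift cm [18.77 36.76  3.11] | shift-first cm [10.98 39.8   3.05]
```

Now the left sink.

{"name": "apply_moves", "arguments": {"steps": [[[0,0,0],[1.2,4.4,0],0.5],[[0,0,0],[1.2,4.4,0],0.5],[[0,0,0],[1.2,4.4,0],0.5],[[0,0,0],[1.2,4.4,0],0.5],[[0,0,0],[1.2,4.4,0],0.5],[[0,0,0],[1.2,4.4,0],0.5],[[0,0,0],[1.2,4.4,0],0.5],[[0,0,0],[1.2,4.4,0],0.5]]}}

```text
clock: 30.2
eef_pos: [0.4432, 0.3615, 0.1565]
tool_rot: [[-0.997, -0.072, -0.002], [-0.072, 0.997, -0.0], [0.002, -0.0, -1.0]]
wrist_force: [0.2, 0.1, -0.1]
width: 0.499
grip_force: 0.0
```

{"name": "apply_moves", "arguments": {"steps": [[[0,0,0],[1.2,4.4,0],0.5],[[0,0,6],[0,0,0],0.5],[[0,0,5.6],[0,0,0],0.5],[[0,0,0],[0,0,0],0.5],[[0,0,0],[0,0,0],0.5]]}}

```text
clock: 30.7
eef_pos: [0.429, 0.4028, 0.1566]
tool_rot: [[-0.992, 0.127, -0.002], [0.127, 0.992, -0.001], [0.002, -0.001, -1.0]]
wrist_force: [0.2, 0.0, -0.1]
width: 0.497
grip_force: 0.0
```

```bash
python3 st.py; python3 ref.py
python3 - <<'E'
from h import *
delta(np.array([.4295,.405,.004]),toolR(np.radians(172.5)))
E
```

```text
30.7 [-0.591, 0.418, -0.275, 1.747, 0.13, 0.997, 0.53] [0.429  0.4028 0.1566] [[-0.992, 0.127, -0.002], [0.127, 0.992, -0.001], [0.002, -0.001, -1.0]]
top floor 0.0194
top 125 z 0.045 [-61. -63.] [28. 40.] 83 from inner face 97 [222. 222. 220.]
top 130 z 0.048 [-64.  56.] [22. 40.] 87 from inner face 94 [206. 180. 102.]
top 136 z 0.044 [-128.  -99.] [28. 39.] 89 from inner face 30 [211. 211. 208.]
top 126 z 0.049 [-128.   65.] [22. 36.] 87 from inner face 30 [215. 189. 108.]
scene floor 0.0196
scene 84 z 0.045 [-60. -59.] [26. 39.] 80 from inner face 98 [199. 200. 198.]
scene 96 z 0.051 [-62.  62.] [35. 23.] 12 from inner face 96 [183. 154.  61.]
scene 86 z 0.046 [-125.  -95.] [36. 28.] 0 from inner face 33 [191. 194. 191.]
scene 90 z 0.051 [-126.   67.] [35. 18.] 1 from inner face 32 [200. 170.  69.]
turn [-0.02 -0.09  0.18] then shift cm [-1.000e-02  2.300e-01  1.528e+01] | shift-first cm [-0.03  0.23 15.28]
```

{"name": "apply_moves", "arguments": {"steps": [[[0,0,0],[0,0.2,4],0.5],[[0,0,0],[0,0,4],0.5],[[0,0,0],[0,0,3.5],0.5],[[0,0,0],[0,0,2],0.5],[[0,0,0],[0,0,1.2],0.5],[[0,0,0],[0,0,0.5],0.5],[[0,0,0],[0,0,0],0.5]]}}

```text
clock: 31.5
eef_pos: [0.4292, 0.4051, 0.0051]
tool_rot: [[-0.992, 0.129, -0.002], [0.129, 0.992, 0.0], [0.002, -0.0, -1.0]]
wrist_force: [0.7, 0.0, 0.4]
width: 0.5
grip_force: 0.0
```

{"name": "apply_moves", "arguments": {"steps": [[[0,0,0],[0,0,0],0.0],[[0,0,0],[0,0,0],0.0],[[0,0,0],[0,0,0],0.0],[[0,0,0],[0,0,-2],0.0],[[0,0,0],[0,0,-4],0.0],[[0,0,0],[0,0,-4.5],0.0],[[0,0,0],[0,0,-4.5],0.0],[[0,0,0],[0,0,0],0.0]]}}

```text
clock: 32.3
eef_pos: [0.4313, 0.4071, 0.1613]
tool_rot: [[-0.992, 0.129, 0.005], [0.129, 0.992, 0.006], [-0.004, 0.007, -1.0]]
wrist_force: [-0.3, 0.7, -1.2]
width: 0.296
grip_force: 29.9
```

```bash
python3 st.py
python3 - <<'E'
from h import *
T=OC-.128*XC+YV*-.04; T[2]=.15; delta(T,toolR(YC+np.pi))
E
```

```text
32.3 [-0.591, 0.415, -0.279, 1.739, 0.132, 0.998, 0.523] [0.4313 0.4071 0.1613] [[-0.992, 0.129, 0.005], [0.129, 0.992, 0.006], [-0.004, 0.007, -1.0]]
turn [  0.35   0.28 -11.83] then shift cm [-10.37 -50.63   1.13] | shift-first cm [-20.52 -47.43   0.9 ]
```

{"name": "apply_moves", "arguments": {"steps": [[[0,0,-6],[0,0,0],0.0],[[0,0,-5.8],[0,0,0],0.0],[[0,0,0],[-0.85,-4.2,0],0.0],[[0,0,0],[-0.85,-4.2,0],0.0],[[0,0,0],[-0.85,-4.2,0],0.0],[[0,0,0],[-0.85,-4.2,0],0.0],[[0,0,0],[-0.85,-4.2,0],0.0],[[0,0,0],[-0.85,-4.2,0],0.0]]}}

```text
clock: 33.1
eef_pos: [0.4995, 0.1559, 0.1549]
tool_rot: [[-0.997, -0.076, -0.001], [-0.076, 0.997, -0.0], [0.001, 0.0, -1.0]]
wrist_force: [1.0, 0.2, -0.3]
width: 0.296
grip_force: 29.9
```

{"name": "apply_moves", "arguments": {"steps": [[[0,0,0],[-0.85,-4.2,0],0.0],[[0,0,0],[-0.85,-4.2,0],0.0],[[0,0,0],[-0.85,-4.2,0],0.0],[[0,0,0],[-0.85,-4.2,0],0.0],[[0,0,0],[-0.9,-4.2,0],0.0],[[0,0,0],[-0.9,-4.2,0],0.0],[[0,0,0],[0,0,0],0.0],[[0,0,0],[0,0,0],0.0]]}}

```text
clock: 33.9
eef_pos: [0.5702, -0.0904, 0.1544]
tool_rot: [[-0.997, -0.075, -0.002], [-0.075, 0.997, 0.0], [0.002, 0.0, -1.0]]
wrist_force: [-0.6, -0.1, -1.5]
width: 0.299
grip_force: 29.9
```

```bash
python3 st.py
python3 - <<'E'
from h import *
T=OC-.128*XC+YV*-.04; T[2]=.0255; delta(T,toolR(YC+np.pi))
E
```

```text
33.9 [0.195, 0.391, -0.115, 1.781, 0.053, 0.975, 1.705] [ 0.5702 -0.0904  0.1544] [[-0.997, -0.075, -0.002], [-0.075, 0.997, 0.0], [0.002, 0.0, -1.0]]
turn [ 0.01 -0.11 -0.13] then shift cm [-0.32  0.05 12.89] | shift-first cm [-0.35  0.05 12.89]
```

{"name": "apply_moves", "arguments": {"steps": [[[0,0,0],[-0.3,0.05,4],0.0],[[0,0,0],[0,0,4],0.0],[[0,0,0],[0,0,2.7],0.0],[[0,0,0],[0,0,1.3],0.0],[[0,0,0],[0,0,0.7],0.0],[[0,0,0],[0,0,0.2],0.0],[[0,0,0],[0,0,0.1],0.0]]}}

```text
clock: 34.6
eef_pos: [0.5739, -0.0888, 0.0258]
tool_rot: [[-0.997, -0.076, -0.0], [-0.076, 0.997, -0.0], [0.0, -0.0, -1.0]]
wrist_force: [-0.2, 0.2, 0.4]
width: 0.292
grip_force: 29.9
```

{"name": "apply_moves", "arguments": {"steps": [[[0,0,0],[0,0,0],0.3],[[0,0,0],[0,0,0],0.4],[[0,0,0],[0,0,0],0.4],[[0,0,0],[0,0,-2],0.4],[[0,0,0],[0,0,-4],0.4],[[0,0,0],[0,0,-4],0.4],[[0,0,0],[0,0,-3],0.4],[[0,0,0],[4,0,0],0.4]]}}

```text
clock: 35.4
eef_pos: [0.5379, -0.0916, 0.1591]
tool_rot: [[-0.997, -0.077, 0.007], [-0.077, 0.997, -0.001], [-0.007, -0.001, -1.0]]
wrist_force: [-0.6, 0.1, -1.1]
width: 0.4
grip_force: 0.0
```

{"name": "apply_moves", "arguments": {"steps": [[[0,0,0],[3,3,-1],0.4],[[0,0,0],[3,3,-1],0.4],[[0,0,0],[1,4.4,0],0.4],[[0,0,0],[1,4.4,0],0.4],[[0,0,0],[1,4.4,0],0.4],[[0,0,0],[1,4.4,0],0.4],[[0,0,0],[0,4,0],0.4],[[0,0,0],[0,4,0],0.4]]}}

```text
clock: 36.2
eef_pos: [0.4093, 0.2171, 0.1756]
tool_rot: [[-0.997, -0.076, -0.0], [-0.076, 0.997, 0.0], [0.0, 0.0, -1.0]]
wrist_force: [1.3, -0.8, 0.4]
width: 0.398
grip_force: 0.0
```

```bash
python3 st.py; python3 ref.py
python3 - <<'E'
from h import *
p,C=snap("top"); cv2.imwrite("pics/end.png",cv2.resize(p[100:310,120:520][:,:,::-1],None,fx=2,fy=2))
hsv=cv2.cvtColor(p,cv2.COLOR_RGB2HSV); g=cv2.inRange(hsv,(45,80,30),(85,255,255))>0
q=C[g&(C[...,2]>.06)&(C[...,2]<.1)&(C[...,0]>.4)&(C[...,0]<.7)]
c=(q-OC)@np.c_[XC,YV,[0,0,1]]; print(len(q),np.round(np.percentile(c,[3,50,97],axis=0),4))
E
```

```text
36.2 [-0.216, 0.181, -0.372, 2.022, 0.08, 0.952, 1.018] [0.4093 0.2171 0.1756] [[-0.997, -0.076, -0.0], [-0.076, 0.997, 0.0], [0.0, 0.0, -1.0]]
top floor 0.0195
top 117 z 0.045 [-60. -62.] [28. 40.] 86 from inner face 98 [223. 223. 221.]
top 128 z 0.049 [-63.  56.] [22. 40.] 87 from inner face 95 [207. 181. 102.]
top 140 z 0.044 [-128.  -98.] [39. 28.] 3 from inner face 30 [211. 211. 209.]
top 119 z 0.044 [-129.  -40.] [28. 39.] 87 from inner face 29 [230. 230. 228.]
top 125 z 0.048 [-128.   66.] [25. 36.] 86 from inner face 30 [216. 190. 108.]
scene floor 0.0197
scene 77 z 0.047 [-61. -58.] [26. 41.] 78 from inner face 97 [200. 201. 199.]
scene 94 z 0.051 [-63.  60.] [19. 40.] 81 from inner face 95 [181. 152.  60.]
scene 91 z 0.046 [-124.  -95.] [34. 27.] 3 from inner face 34 [189. 191. 188.]
scene 79 z 0.046 [-124.  -37.] [28. 33.] 89 from inner face 34 [201. 203. 200.]
scene 91 z 0.052 [-127.   70.] [37. 18.] 4 from inner face 31 [200. 170.  66.]
435 [[-0.1664 -0.131   0.0754]
 [-0.1609  0.0033  0.0791]
 [-0.1557  0.1285  0.0825]]
```

View pics/end.png

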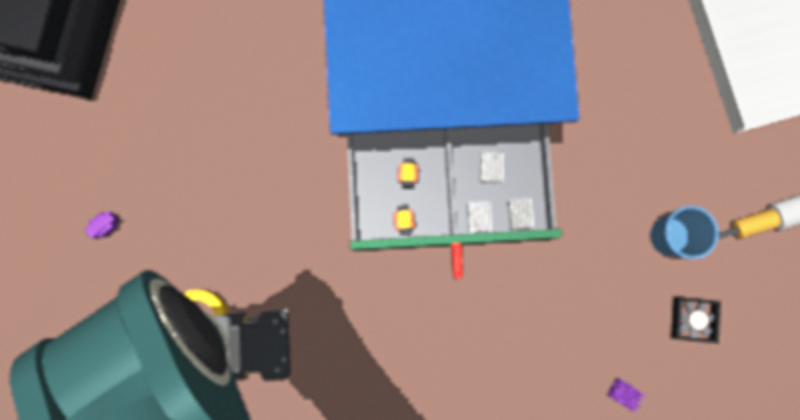

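The final view shows the parts sorted: two transformers in the left compartment and three heat sinks in the right, with the bystanders untouched. The drawer front, though, reads about 3 mm further in than when it was held at the stop, because my release nudge pushed it back. I'll push it out again with closed fingers against the inside of the front, in the free space at the left.

Run:
```python
from h import *
for x,z in((-.118,.15),(-.118,.058)):
    T=OC+x*XC+YV*.108; T[2]=z; print(T); delta(T,toolR(YC+np.pi))
```

```text
[0.57206212 0.05862885 0.15      ]
turn [ 0.04 -0.07  0.18] then shift cm [-15.02 -17.09   2.52] | shift-first cm [-14.96 -17.14   2.49]
[0.57206212 0.05862885 0.058     ]
turn [ 0.04 -0.07  0.18] then shift cm [-15.02 -17.09  11.72] | shift-first cm [-14.98 -17.15  11.69]
```

{"name": "apply_moves", "arguments": {"steps": [[[0,0,0],[-3,-3.42,0],0.2],[[0,0,0],[-3,-3.42,0],0.0],[[0,0,0],[-3,-3.42,0],0.0],[[0,0,0],[-3,-3.42,0],0.0],[[0,0,0],[-3,-3.42,0],0.0],[[0,0,0],[0,0,2.5],0.0],[[0,0,0],[0,0,0],0.0],[[0,0,0],[0,0,0],0.0]]}}

```text
clock: 37.15
eef_pos: [0.5716, 0.0563, 0.15]
tool_rot: [[-0.997, -0.076, -0.003], [-0.076, 0.997, -0.0], [0.003, 0.0, -1.0]]
wrist_force: [-0.1, 0.8, 0.4]
width: 0.005
grip_force: 0.0
```

{"name": "apply_moves", "arguments": {"steps": [[[0,0,0],[0,0,3.5],0.0],[[0,0,0],[0,0,3.5],0.0],[[0,0,0],[0,0,2.2],0.0],[[0,0,0],[0,0,0],0.0],[[0,0,0],[1,0,0],0.0],[[0,0,0],[0.7,0,0],0.0],[[0,0,0],[0.3,0,0],0.0],[[0,0,0],[0,0,0],0.0]]}}

```text
clock: 37.95
eef_pos: [0.5522, 0.0548, 0.0589]
tool_rot: [[-0.997, -0.076, -0.0], [-0.076, 0.997, -0.0], [0.0, -0.0, -1.0]]
wrist_force: [0.2, 0.2, -0.2]
width: 0.006
grip_force: 0.0
```

```bash
cat > fr.py <<'E'
from h import *
s=arm.observe(); print(((np.array(s["eef_pos"])-OC)@np.c_[XC,YV,[0,0,1]]).round(4),np.round(s["wrist_force"],1))
p,C=snap("top")
hsv=cv2.cvtColor(p,cv2.COLOR_RGB2HSV); g=cv2.inRange(hsv,(45,80,30),(85,255,255))>0
q=C[g&(C[...,2]>.06)&(C[...,2]<.1)&(C[...,0]>.4)&(C[...,0]<.7)]
c=(q-OC)@np.c_[XC,YV,[0,0,1]]; c=c[c[:,1]<.06]; print(len(c),np.round(np.percentile(c,[3,50,97],axis=0)[:,0],4),c[:,0].mean())
E
python3 fr.py
```

```text
[-0.1381  0.1057  0.0589] [ 0.2  0.2 -0.2]
223 [-0.1659 -0.1606 -0.1554] -0.16056727676708676
```

{"name": "apply_moves", "arguments": {"steps": [[[0,0,0],[0.3,0,0],0.0],[[0,0,0],[0.3,0,0],0.0],[[0,0,0],[0.2,0,0],0.0],[[0,0,0],[0.2,0,0],0.0],[[0,0,0],[0,0,0],0.0]]}}

```text
clock: 38.5
eef_pos: [0.5438, 0.0542, 0.0582]
tool_rot: [[-0.997, -0.076, 0.002], [-0.076, 0.997, 0.0], [-0.002, 0.0, -1.0]]
wrist_force: [10.9, 1.7, -8.0]
width: 0.004
grip_force: 5.4
```

```bash
python3 fr.py
```

```text
[-0.1465  0.1058  0.0582] [10.9  1.7 -8. ]
222 [-0.1689 -0.1636 -0.1586] -0.16366585803817332
```

{"name": "apply_moves", "arguments": {"steps": [[[0,0,0],[0.1,0,0],0.0],[[0,0,0],[0,0,0],0.0]]}}

```text
clock: 38.75
eef_pos: [0.5437, 0.0542, 0.0583]
tool_rot: [[-0.997, -0.076, 0.004], [-0.076, 0.997, 0.001], [-0.004, 0.001, -1.0]]
wrist_force: [17.3, 0.5, -11.8]
width: 0.007
grip_force: 8.7
```

```bash
python3 fr.py
```

```text
[-0.1466  0.1058  0.0583] [ 17.3   0.5 -11.8]
225 [-0.169  -0.1637 -0.1585] -0.16364008421989237
```

{"name": "apply_moves", "arguments": {"steps": [[[0,0,0],[-0.6,0,0],0.0],[[0,0,0],[-0.8,0,0],0.0],[[0,0,0],[0,0,-3],0.0],[[0,0,0],[0,0,-4],0.0],[[0,0,0],[0,0,-4],0.0],[[0,0,0],[4,2,0],0.0],[[0,0,0],[4,2.5,0],0.0],[[0,0,0],[4,2.5,0],0.0]]}}

```text
clock: 39.6
eef_pos: [0.429, 0.1162, 0.168]
tool_rot: [[-0.997, -0.076, -0.002], [-0.076, 0.997, -0.0], [0.002, -0.0, -1.0]]
wrist_force: [0.5, 2.1, 0.6]
width: 0.007
grip_force: 0.0
```

{"name": "apply_moves", "arguments": {"steps": [[[0,0,0],[2,4,0],0.0],[[0,0,0],[1,4,0],0.0],[[0,0,0],[0,0,0],0.0]]}}

```text
clock: 39.9
eef_pos: [0.3926, 0.1975, 0.1685]
tool_rot: [[-0.997, -0.082, -0.001], [-0.082, 0.997, 0.001], [0.001, 0.001, -1.0]]
wrist_force: [-0.4, -1.0, 0.3]
width: 0.006
grip_force: 0.0
```

```bash
python3 fr.py; python3 ref.py | grep top
```

```text
[-0.2862  0.2602  0.1685] [-0.4 -1.   0.3]
303 [-0.169  -0.1638 -0.1586] -0.16376437672850047
top floor 0.0193
top 123 z 0.045 [-64. -63.] [28. 40.] 82 from inner face 94 [221. 221. 219.]
top 128 z 0.049 [-66.  56.] [22. 40.] 87 from inner face 92 [205. 178. 100.]
top 141 z 0.044 [-131.  -99.] [39. 28.] 3 from inner face 27 [209. 208. 206.]
top 122 z 0.045 [-132.  -40.] [28. 39.] 86 from inner face 26 [227. 227. 225.]
top 126 z 0.049 [-131.   64.] [38. 22.] 10 from inner face 27 [217. 191. 110.]
```

The drawer is back at its stop and stays there, and all parts lie flat on its floor. I'll hand the job in.

```bash
python3 -c "
from cell import arm
print(arm.finish_job())"
```

```text
the job is handed in; nothing more can be done
None
```

I handed the job in at about 40 s: the drawer is at its stop, both heat sinks are in the right compartment and the transformer in the left, all flat on the floor, and the mug, fan, tape and purple look-alikes were not touched; releasing the tab had nudged the drawer about 3 mm shut, so I pushed it back to the stop after sorting.

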